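# Clear the palette and put the brushes away

### The arm

A 7-joint arm with a two-finger parallel gripper is mounted at the origin on the work surface. World frame = base frame: x ahead of the robot, y to its left, z up, the work surface at z = 0. Lengths are in m, angles in degrees, forces in N, time in s.
With the tool pointing down it reaches from about 0.425 to 0.975 m from the base axis. Payload 16.7 kg.
Tool frame: the origin (TCP) lies on the centre line of the jaws, within the pads' length; the fingertips stand 17 mm ahead of it and the grasp point (between the pads) lies 2 mm behind it; y points along the fingers, z is the direction in which the jaws open and shut, and the axes are right-handed (so a half turn about y gives the same grasp; the last joint's range is limited). The gripper opens to 85 mm and grips with 20 to 120 N. Pads are 22 mm wide; open, the fingers measure 114 mm over their backs; the gripper's body (76 mm by 85 mm) begins 54 mm behind the grasp point. The pads swing forward as they close: fully open they stand 13 mm farther back than shut.
Start: joints at [-8.566, 24.414, 4.234, 92.017, -1.954, 63.644, -3.845], TCP at [0.675, -0, 0.248] pointing down, gripper open.
Joint ranges: [-163.25, 163.25], [-28.42, 122.38], [-70.27, 78.77], [12.13, 141.07], [-58.53, 238.53], [9.26, 117.41], [-156.51, 156.51]. Speed limits (degrees/s): [108.29, 108.29, 136.94, 136.94, 172.46, 172.46, 172.46].

### API

Orientations are given as a 3x3 rotation matrix whose columns are the frame's x, y, z axes.
In Python, from cell import state, read_camera, job_done, recognise, place_of gives the robot as it stands.
- The arm moves only by the tool apply_moves, never from a script. Its argument "rows" is a list of rows, each an object with "fingers": the closure, from -1 (fully open) to 1 (shut), so that 0 is half open; "dp": the shift along the world's x, y, z in cm, a list of three; "delta_rot": the turn, a rotation vector about the world's x, y, z in rad, a list of three. A call has 1 to 5 rows; each row is the pose to reach, as a shift and turn from the pose commanded when the call began; what a row does not reach only later rows make up. A row lasts 1/12 s, in which the tool goes at most 41.7 mm and 7.16 degrees, less where a joint would pass 70% of its speed; a pose out of reach is approached as far as the arm can. A call with a gripper value outside its range is refused whole. The fingers move at their own pace and stop on an object; "force" is the grip in N (left out, the last holds). Time passes only in rows, so rows that repeat a pose let the fingers close. It gives the time, the measured TCP pose, the force and the opening at its end, in the units of the state.
- state(): the state, without advancing time (a new reading comes with each control period).
- read_camera(name): name is "scene" or "side" or "wrist"; returns a dict with "image" (384x512x3 uint8, red, green, blue), "z_map" (384x512 float32, m along the optical axis (not along the pixel's ray), 0 where there is no reading), "fovy" (degrees; the focal length in pixels is half the picture's height over the tangent of half this angle, whatever the lens; pixels are square), "cx", "cy" (the principal point, pixels), "eye" and "attitude" of the camera in the world; the wrist camera has in their place "hand_eye" (4x4, takes a point from camera to tool coordinates, whose origin is the TCP and whose axes are the tool frame's). Camera axes: x right, y down, z forward; pixel columns grow to the right and rows downward; lengths in m; the calibration is good to about 2 mm. A picture is of the moment at which its call begins: read the wrist's pose just before it.
- job_done(): hands the job in, once; it reports no verdict.
Trained networks look in a picture, given as the dict that the camera call returned (one of the last four; its "shot" number tells which), for a name from the list of things; names that differ only in an ending like _2 or _b are one class to them, and where a whole thing is asked for, a point or a joint stands for the part that bears it (a point fixed in the world has none). Each returns a list of dicts, best first, with "p" (0 to 1); they miss things now and then, are a little off and sometimes report something else, mostly with a low value. They report only what shows in the picture. A call takes as long as a camera call. They do not tell look-alikes from the thing itself.
- recognise(label, picture): "centre" ([x, y, z] in m, in world coordinates, good to about 4 mm: the middle of the surface that is visible of it).
- place_of(label, picture): "centre" ([x, y, z] in m, in world coordinates, good to about 4 mm: a listed point, or the origin of a listed thing).
The state is a dict: "t": time; "joint_pos": joint angles; "joint_vel": joint speeds; "joint_efforts": joint torques, N m; "position": TCP position; "tool_rot": TCP orientation; "ft_force": force on the tool from outside, world axes, zero at the start; "torque": the same for the moment, N m; "grip_width": opening from 0.0 (shut) to 1.0 (fully open).
Only numpy, scipy, OpenCV 4.12 (cv2) and the standard library are available. Lean on these libraries where they do the work, as an engineer would, in place of code of your own. Each camera call takes 0.05 s, during which the arm holds its last target. There are 200 camera calls.

### The job

Tidy up after the painting class: with the scraper block, wipe all the dried paint chips off the glass palette into the blue catch tray at its far end, without touching the chips with the fingers or lifting them, and then stand the block back upright on its cork mat. Stand every brush upright in the caddy, bristles up (it may lean in its compartment), before or after that. Do not shift the jar, the tape or the mug.

Things in the scene. Friction and masses are not known exactly. Their poses are not given: they have to be found in the camera images.
- palette: Fixed cleaning stand, 314 x 216 mm; origin: centre of its underside. Near part: grey glass palette, top at z 45 mm, x -150 to +56 mm, y within +-100, with wooden lips 10 mm above the glass along both sides and the robot end. At x +56 it ends without a lip and drops into a blue catch tray (x to +156, y +-104, floor at z 6, side walls 40 high, far wall 50). Wipe chips along +x.
- palette_top (a point): Centre of the glass surface of the palette (x = -47 mm, z = 45 mm of the stand's frame).
- tray_in (a point): Centre of the catch tray's inner floor; axes as the stand's.
- scraper: Loose scraper block, about 220 g, standing on its sole; origin: centre of its underside. Orange base 50 mm (x) x 90 mm (y, wiping width) x 22 mm high with a smooth white nylon sole; on it a black grip rib 26 mm thick (x), 70 mm long (y), from 22 to 62 mm high. Same front and back: its flat 90 mm faces (+x, -x) push the chips; keep it flat, just touching or 1 to 3 mm clear of the glass.
- mat: Fixed cork mat, 100 mm (x) x 130 mm (y) x 4 mm thick: the scraper's place. Origin: centre of its underside.
- board: Fixed white board, 240 x 280 x 3 mm, on which the brushes lie at the start. Origin: centre of its underside.
- caddy: Fixed plywood brush caddy, open on top: 72 mm (x) x 245 mm (y) x 95 mm high, walls and floor 5 mm, with three partitions making four compartments in a row along y, each 62 mm (x) x 55 mm (y) inside, centred at y = -90, -30, +30 and +90 mm. Origin: centre of its underside.
- jar: Loose jar of paint with yellow lid, 64 mm across, 85 mm high; bystander. Origin: centre of its underside.
- tape: Loose roll of black tape, 90 mm across, 30 mm high; bystander. Origin: centre of its underside.
- mug: Loose blue mug, 80 mm across, 90 mm high; bystander. Origin: centre of its underside.
- chip1: Loose blue chip of dried paint, an irregular flat flake about 30 mm across and 9 mm thick (small look-only knobs on top, to 11.5 mm), 12 g. Origin: centre of its underside. Four to six of the six chips are present.
- chip2: Loose yellow chip of dried paint, an irregular flat flake about 30 mm across and 9 mm thick (small look-only knobs on top, to 11.5 mm), 12 g. Origin: centre of its underside. Four to six of the six chips are present.
- chip3: Loose red chip of dried paint, an irregular flat flake about 30 mm across and 9 mm thick (small look-only knobs on top, to 11.5 mm), 12 g. Origin: centre of its underside. Four to six of the six chips are present.
- chip4: Loose white chip of dried paint, an irregular flat flake about 30 mm across and 9 mm thick (small look-only knobs on top, to 11.5 mm), 12 g. Origin: centre of its underside. Four to six of the six chips are present.
- chip5: Loose brown chip of dried paint, an irregular flat flake about 30 mm across and 9 mm thick (small look-only knobs on top, to 11.5 mm), 12 g. Origin: centre of its underside. Four to six of the six chips are present.
- chip6: Loose green chip of dried paint, an irregular flat flake about 30 mm across and 9 mm thick (small look-only knobs on top, to 11.5 mm), 12 g. Origin: centre of its underside. Four to six of the six chips are present.
- brush1: Loose brush with brown handle, 190 mm long, about 60 g; three or four of the four are present. Origin: middle of its length, on the underside as it lies; axis 9 mm above. x runs from the handle end (-95 mm) to the bristle tips (+95). Handle 18 x 18 mm, round-ended, to x +52, steel ferrule 22 mm wide (y) to +68, bristles 28 mm wide. Lies on the board, bristles away from the robot.
- brush1_foot (a point): Tip of the rounded handle end of brush1 (x = -95, z = 9 mm in its frame).
- brush2: Loose brush with red handle, 190 mm long, about 60 g; three or four of the four are present. Origin: middle of its length, on the underside as it lies; axis 9 mm above. x runs from the handle end (-95 mm) to the bristle tips (+95). Handle 18 x 18 mm, round-ended, to x +52, steel ferrule 22 mm wide (y) to +68, bristles 28 mm wide. Lies on the board, bristles away from the robot.
- brush2_foot (a point): Tip of the rounded handle end of brush2 (x = -95, z = 9 mm in its frame).
- brush3: Loose brush with blue handle, 190 mm long, about 60 g; three or four of the four are present. Origin: middle of its length, on the underside as it lies; axis 9 mm above. x runs from the handle end (-95 mm) to the bristle tips (+95). Handle 18 x 18 mm, round-ended, to x +52, steel ferrule 22 mm wide (y) to +68, bristles 28 mm wide. Lies on the board, bristles away from the robot.
- brush3_foot (a point): Tip of the rounded handle end of brush3 (x = -95, z = 9 mm in its frame).
- brush4: Loose brush with green handle, 190 mm long, about 60 g; three or four of the four are present. Origin: middle of its length, on the underside as it lies; axis 9 mm above. x runs from the handle end (-95 mm) to the bristle tips (+95). Handle 18 x 18 mm, round-ended, to x +52, steel ferrule 22 mm wide (y) to +68, bristles 28 mm wide. Lies on the board, bristles away from the robot.
- brush4_foot (a point): Tip of the rounded handle end of brush4 (x = -95, z = 9 mm in its frame).
There are look-alikes about, which are no part of the job. There is more than one size of the brush4; the job needs the middle-sized.

How it is judged (in metres and radians):
On the way, in this order (a step that is already met when the one before it is completed fails the run):
1. all chips are wiped into the catch tray (x of chip1 in the frame of tray_in between -0.055 and 0.055 m and y of chip1 in the frame of tray_in between -0.108 and 0.108 m and z of each of chip1, chip2, chip3, chip4, chip5, chip6 in the frame of tray_in below 0.035 m and x of chip2 in the frame of tray_in between -0.055 and 0.055 m and y of chip2 in the frame of tray_in between -0.108 and 0.108 m and x of chip3 in the frame of tray_in between -0.055 and 0.055 m and y of chip3 in the frame of tray_in between -0.108 and 0.108 m and x of chip4 in the frame of tray_in between -0.055 and 0.055 m and y of chip4 in the frame of tray_in between -0.108 and 0.108 m and x of chip5 in the frame of tray_in between -0.055 and 0.055 m and y of chip5 in the frame of tray_in between -0.108 and 0.108 m and x of chip6 in the frame of tray_in between -0.055 and 0.055 m and y of chip6 in the frame of tray_in between -0.108 and 0.108 m), for 0.2 s.
2. the scraper block stands upright on its mat, let go (angle between scraper's own z axis and vertical below 0.1 rad and x of scraper in the frame of mat between -0.04 and 0.04 m and y of scraper in the frame of mat between -0.045 and 0.045 m and z of scraper in the frame of mat below 0.008 m and contact force between the fingers and scraper below 0.2 N), for 0.2 s.
At the end, for the whole second after the job is handed in: Every chip lies inside the catch tray; the scraper stands upright (within 0.1 rad) on its mat, within 40 mm in x and 45 mm in y of its centre, let go; every brush stands in the caddy, handle end under 30 mm above the caddy's underside, bristles up, leaning under 0.7 rad, at rest (all of step 1 and all of step 2 and linear speed of scraper below 0.02 m/s and x of brush1_foot in the frame of caddy between -0.036 and 0.036 m and y of brush1_foot in the frame of caddy between -0.122 and 0.122 m and z of each of brush1_foot, brush2_foot, brush3_foot, brush4_foot in the frame of caddy below 0.03 m and angle between each of brush1, brush2, brush3, brush4's own x axis and vertical below 0.7 rad and linear speed of each of brush1, brush2, brush3, brush4 below 0.03 m/s and x of brush2_foot in the frame of caddy between -0.036 and 0.036 m and y of brush2_foot in the frame of caddy between -0.122 and 0.122 m and x of brush3_foot in the frame of caddy between -0.036 and 0.036 m and y of brush3_foot in the frame of caddy between -0.122 and 0.122 m and x of brush4_foot in the frame of caddy between -0.036 and 0.036 m and y of brush4_foot in the frame of caddy between -0.122 and 0.122 m); the robot touches nothing.
It fails at once if the fingers touch a chip (contact force between the fingers and chip1 above 0.5 N or contact force between the fingers and chip2 above 0.5 N or contact force between the fingers and chip3 above 0.5 N or contact force between the fingers and chip4 above 0.5 N or contact force between the fingers and chip5 above 0.5 N or contact force between the fingers and chip6 above 0.5 N).
It fails at once if a chip is lifted off the palette (z of any of chip1, chip2, chip3, chip4, chip5, chip6 in the frame of palette_top above 0.05 m).
It fails at once if the jar, the tape or the mug is shifted by more than 30 mm (distance of any of jar, tape, mug from where it was at the start of the episode above 0.03 m).
Of chip1, chip2, chip3, chip4, chip5, chip6 only 4 to 6 are there at a start; the rules pass over those that are not, and their reading is None.
Of brush1, brush2, brush3, brush4 only 3 to 4 are there at a start; the rules pass over those that are not, and their reading is None.
At some moment in a run one of brush1, brush2, brush3, brush4, scraper may be knocked a few centimetres aside while the robot is not near it.
Once in a run the grip may slacken for a moment while it holds something.
It also fails if it takes over 210 s, if anything falls off the work surface, if the arm or the gripper's body presses on something with over 40 N, if the wrist force passes 120 N, or if a joint passes its speed limit or range.

## Working session

There is one attempt and no reset: what is moved stays moved. The work goes in short steps, Python scripts to look and compute and a tool call to move; the robot and the scene stay as the last step left them, time stands still between calls to the robot, and variables do not carry over. Pictures are saved under pics/ and viewed, about 12 in all and at most 16, crops included, and the job is handed in when it is done.

Besides the shell and the picture viewer there is one more tool, called as name(argument=value, ...) on one line, values as JSON. apply_moves: Moves the arm, as the interface text tells. Its arguments: {"type":"object","properties":{"rows":{"type":"array","items":{"type":"object","properties":{"fingers":{"type":"number"},"dp":{"type":"array","items":{"type":"number"}},"delta_rot":{"type":"array","items":{"type":"number"}}}}},"force":{"type":"number"}},"required":["rows"]}

```bash
ls; mkdir -p pics
cat > h.py <<'E'
import numpy as np, cv2
from cell import state, read_camera, job_done, recognise, place_of
def cam(name):
    s=state() if name=='wrist' else None
    d=read_camera(name)
    if s is not None:
        H=np.array(d['hand_eye']); R=np.array(s['tool_rot']); p=np.array(s['position'])
        d['R']=R@H[:3,:3]; d['o']=R@H[:3,3]+p
    else:
        d['R']=np.array(d['attitude']); d['o']=np.array(d['eye'])
    d['f']=d['image'].shape[0]/2/np.tan(np.radians(d['fovy'])/2)
    return d
def cloud(d):
    h,w=d['z_map'].shape; v,u=np.mgrid[:h,:w]; z=d['z_map']
    P=np.stack([(u-d['cx'])/d['f']*z,(v-d['cy'])/d['f']*z,z],-1)
    P=P@d['R'].T+d['o']; P[z==0]=np.nan
    return P
def save(d,n,crop=None,s=1):
    im=d['image'][:,:,::-1]
    if crop: a,b,c,e=crop; im=im[b:e,a:c]
    cv2.imwrite('pics/'+n,cv2.resize(im,None,fx=s,fy=s,interpolation=cv2.INTER_CUBIC))
E
python3 - <<'E'
from h import *
a=cam('scene');save(a,'scene.png',s=1.5)
b=cam('side');save(b,'side.png',s=1.5)
for n,d in(('scene',a),('side',b)):
    print(n,d['o'].round(3),d['R'].round(2).tolist(),round(d['f'],1))
    for l in ['palette','palette_top','tray_in','scraper','mat','board','caddy','jar','tape','mug','chip1','chip2','chip3','chip4','chip5','chip6','brush1','brush2','brush3','brush4','brush1_foot','brush2_foot','brush3_foot','brush4_foot']:
        print(l,[(np.round(x['centre'],3).tolist(),round(x['p'],2)) for x in place_of(l,d)[:3]])
print(state())
E
```

```text
pics
scene [ 0.967 -0.454  1.003] [[0.68, 0.59, -0.43], [0.74, -0.55, 0.4], [-0.0, -0.59, -0.81]] 414.0
palette [([0.56, -0.024, 0.001], 0.66), ([0.56, -0.032, 0.048], 0.51)]
palette_top [([0.507, -0.024, 0.046], 0.9), ([0.661, -0.032, 0.013], 0.23)]
tray_in [([0.66, -0.032, 0.008], 0.64)]
scraper [([0.427, -0.262, 0.008], 0.64)]
mat [([0.417, -0.264, -0.004], 0.9), ([0.57, -0.306, -0.001], 0.18)]
board [([0.504, 0.325, -0.002], 0.68)]
caddy [([0.572, -0.304, -0.002], 0.83)]
jar [([0.74, 0.27, -0.002], 0.68), ([0.502, 0.328, -0.002], 0.27)]
tape [([0.754, -0.194, -0.002], 0.57), ([0.478, 0.419, 0.002], 0.29)]
mug [([0.443, -0.449, 0.002], 0.85)]
chip1 [([0.5, 0.037, 0.041], 0.69), ([0.561, -0.034, 0.046], 0.56), ([0.549, -0.086, 0.05], 0.49)]
chip2 [([0.5, 0.037, 0.041], 0.69), ([0.561, -0.034, 0.046], 0.56), ([0.549, -0.086, 0.05], 0.49)]
chip3 [([0.5, 0.037, 0.041], 0.69), ([0.561, -0.034, 0.046], 0.56), ([0.549, -0.086, 0.05], 0.49)]
chip4 [([0.5, 0.037, 0.041], 0.69), ([0.561, -0.034, 0.046], 0.56), ([0.549, -0.086, 0.05], 0.49)]
chip5 [([0.5, 0.037, 0.041], 0.69), ([0.561, -0.03
[... 2856 characters left out ...]
433572 ]), 'joint_vel': array([-0.00705396, -0.00564532, -0.01619808,  0.06287604,  0.09871234,
        0.05171415,  0.02836743]), 'joint_efforts': array([-3.15824218e-04, -9.49520230e+01,  3.75691831e+00, -4.63886940e+01,
        1.89776049e-02,  2.35933418e-03, -1.40196539e-05]), 'position': array([ 6.74985128e-01, -4.03683957e-05,  2.48327288e-01]), 'tool_rot': array([[-6.72288099e-05, -7.99064535e-06,  9.99999998e-01],
       [-9.99999997e-01,  2.25713341e-05, -6.72286296e-05],
       [-2.25707968e-05, -1.00000000e+00, -7.99216278e-06]]), 'ft_force': array([-0.15891208,  0.0413754 ,  0.75749224]), 'torque': array([-0.0006083 , -0.05362019,  0.03414592]), 'grip_width': 1.0032322799189042}
```

View pics/scene.png

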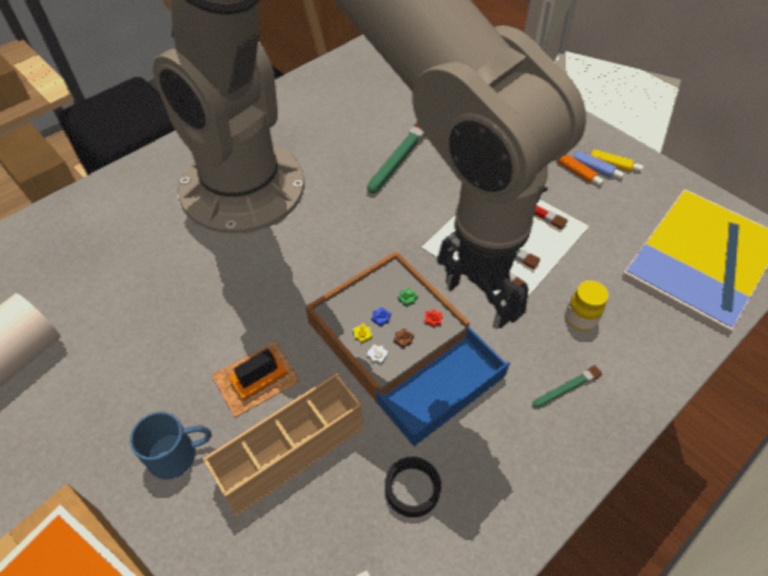

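View pics/side.png

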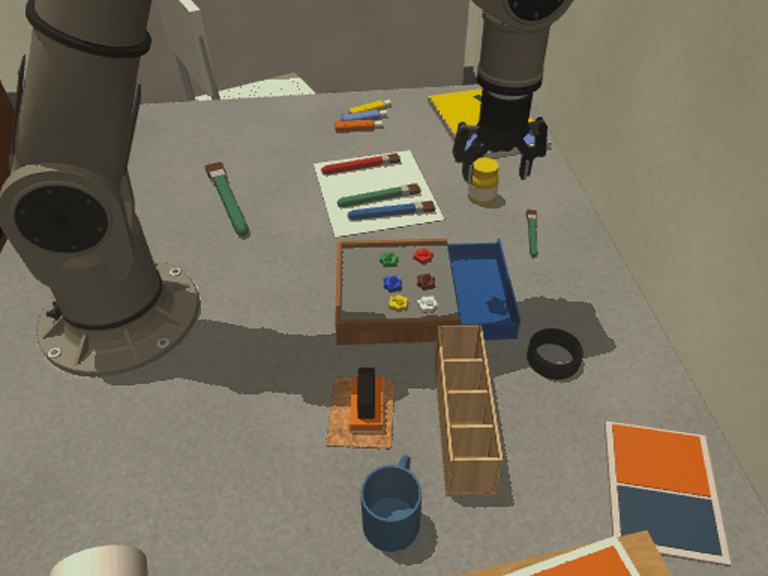

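```bash
cat > m.py <<'E'
from h import *
def rect(n,P,m):
    q=P[m][:,:2]
    if len(q)<15: print(n,len(q));return
    r=cv2.minAreaRect((q*1000).astype(np.float32)); z=P[m][:,2]
    print(n,len(q),'c',np.round(r[0],1),'size',np.round(r[1],1),'ang',round(r[2],1),'z',np.percentile(z,[2,50,98]).round(4))
def box(P,x0,x1,y0,y1,z0,z1):
    with np.errstate(invalid='ignore'):
        return (P[...,0]>x0)&(P[...,0]<x1)&(P[...,1]>y0)&(P[...,1]<y1)&(P[...,2]>z0)&(P[...,2]<z1)
E
python3 - <<'E'
from m import *
for n in('scene','side'):
    d=cam(n);P=cloud(d);hsv=cv2.cvtColor(d['image'],cv2.COLOR_RGB2HSV);H,S,V=[hsv[...,i].astype(int) for i in range(3)]
    print(n)
    rect('table',P,box(P,.3,.9,-.5,.5,-.02,.004))
    rect('palette+tray',P,box(P,.37,.76,-.17,.11,.035,.07)&(S>60))
    rect('glass',P,box(P,.40,.63,-.15,.1,.035,.05)&(S<50))
    rect('lips',P,box(P,.37,.63,-.17,.11,.0515,.07)&(H<20)&(S>60))
    rect('scraper rib',P,box(P,.36,.48,-.33,-.2,.055,.08))
    rect('scraper base',P,box(P,.36,.48,-.33,-.2,.018,.032))
    rect('mat',P,box(P,.35,.49,-.35,-.19,.002,.009)&(S>80))
    rect('caddy top',P,box(P,.52,.64,-.45,-.16,.085,.105))
    B=box(P,.36,.66,.18,.48,.007,.04)&(S>70)
    for c,m in dict(red=(H<8)|(H>172),green=(H>60)&(H<95),blue=(H>100)&(H<130)).items():
        rect(c,P,B&m); 
    rect('board',P,box(P,.35,.66,.15,.5,.001,.006)&(V>150)&(S<40))
    C=box(P,.42,.62,-.14,.09,.048,.065)
    for c,m in dict(red=(H<5)|(H>172),green=(H>50)&(H<85),blue=(H>105)&(H<130),yellow=(H>22)&(H<35),brown=(H>=5)&(H<15)).items(): rect('chip '+c,P,C&(S>120)&m)
    rect('chip white',P,C&(S<40)&(V>170))
E
```

```text
scene
table 41289 c [600.  -0.] size [999.9 600. ] ang 90.0 z [-0.0041 -0.0001  0.0035]
palette+tray 1999 c [553.  -25.8] size [218.7 322.2] ang 85.7 z [0.0362 0.0521 0.058 ]
glass 3626 c [508.3 -19.7] size [196.9 208.2] ang 86.0 z [0.0407 0.0448 0.0485]
lips 808 c [501.3 -21.8] size [218.2 215. ] ang 85.8 z [0.0518 0.0547 0.0587]
scraper rib 287 c [ 427.2 -263. ] size [69.8 27.6] ang 84.5 z [0.0559 0.0651 0.0695]
scraper base 310 c [ 427. -263.] size [90.3 53.4] ang 82.7 z [0.0188 0.0257 0.031 ]
mat 687 c [ 419.  -266.6] size [129.7 100.2] ang 80.7 z [0.0021 0.0044 0.0081]
caddy top 861 c [ 574.1 -305. ] size [244.7  73.9] ang 84.1 z [0.0855 0.0935 0.0975]
red 56 c [514.2 423.6] size [30.5 22.3] ang 8.8 z [0.009  0.0186 0.024 ]
green 3
blue 0
board 1450 c [505.1 325.2] size [349.9 309.5] ang 89.9 z [0.0011 0.0027 0.0056]
chip red 100 c [564.1  38.4] size [30.4 31. ] ang 44.8 z [0.0485 0.054  0.0585]
chip green 70 c [501.2  33.5] size [25.6 29.8] ang 9.1 z [0.0492 0.0542 0.0597]
chip blue 91 c [497.5 -31.9] size [31.  29.2] ang 86.6 z [0.0493 0.0547 0.0582]
chip yellow 102 c [502.2 -
[... 986 characters left out ...]
3. ] size [139.4  18.8] ang 12.7 z [0.017  0.0218 0.0258]
blue 265 c [506.9 229.5] size [142.9  21.2] ang 2.0 z [0.0085 0.02   0.0257]
board 1550 c [503.9 329.2] size [238.9 285.4] ang 7.0 z [0.0015 0.0041 0.0059]
chip red 84 c [565.7  39.4] size [33.3 33.7] ang 27.2 z [0.0493 0.0554 0.0593]
chip green 54 c [499.5  35.9] size [27.3 27.6] ang 68.3 z [0.0526 0.0557 0.0596]
chip blue 91 c [497.1 -30.7] size [31.7 27.4] ang 83.3 z [0.0486 0.0555 0.059 ]
chip yellow 100 c [501.6 -79.4] size [37.1 30. ] ang 73.9 z [0.049  0.0553 0.059 ]
chip brown 600 c [511.2 -21.3] size [222.6 195.1] ang 85.8 z [0.0484 0.0551 0.059 ]
chip white 53 c [551.9 -86.3] size [28.6 29.5] ang 9.8 z [0.0528 0.055  0.0581]
```

apply_moves(rows=[{"dp": [-4,-4,0],"fingers": -1},{"dp": [-6.5,-6.5,0],"fingers": -1},{"dp": [-9,-9,0],"fingers": -1},{"dp": [-11.5,-11.5,0],"fingers": -1},{"dp": [-13,-13,0],"delta_rot": [0,0,-0.05],"fingers": -1}], force=80)

```text
schema error: expected keys fingers, dp, delta_rot
```

apply_moves(rows=[{"dp": [-2.5,-3,0],"fingers": -1},{"dp": [-5,-6,0],"fingers": -1},{"dp": [-8,-9,0],"delta_rot": [0,0,-0.05],"fingers": -1},{"dp": [-11.8,-13.2,-2],"delta_rot": [0,0,-0.05],"fingers": -1},{"dp": [-11.8,-13.2,-4],"delta_rot": [0,0,-0.05],"fingers": -1}])

```text
schema error: expected keys fingers, dp, delta_rot
```

```bash
cat >> h.py <<'E'
import json
def log():
    s=state(); open('log.jsonl','a').write(json.dumps([np.array(s[k]).tolist() for k in('joint_pos','position','tool_rot')])+'\n'); return s
E
python3 - <<'E'
from m import *
s=log(); print(s['t'],s['position'],s['joint_pos'].round(1),s['tool_rot'].round(3).tolist())
d=cam('wrist');save(d,'w1.png');P=cloud(d)
rect('rib',P,box(P,.36,.48,-.33,-.2,.057,.075)); rect('base',P,box(P,.36,.48,-.33,-.2,.018,.032)); rect('mat',P,box(P,.34,.5,-.36,-.18,.001,.009))
print(d['o'])
E
```

```text
2.6 [ 6.74980881e-01 -2.18311448e-05  2.48302459e-01] [-8.6 24.4  4.2 92.  -2.  63.6 -3.8] [[-0.0, -0.0, 1.0], [-1.0, 0.0, -0.0], [-0.0, -1.0, -0.0]]
rib 17 c [ 436.4 -293.4] size [8.5 5.4] ang 87.1 z [0.0609 0.0651 0.0667]
base 179 c [ 424.7 -222.4] size [15.9 31.8] ang 84.4 z [0.0187 0.0256 0.0271]
mat 759 c [ 406.5 -214.6] size [131.4  68.5] ang 0.3 z [0.0011 0.0038 0.0075]
[0.67531397 0.0848097  0.37405616]
```

apply_moves(rows=[{"dp": [-4,-4,0],"delta_rot": [0,0,0],"fingers": -1},{"dp": [-6.5,-6.5,0],"delta_rot": [0,0,0],"fingers": -1},{"dp": [-9,-9,0],"delta_rot": [0,0,0],"fingers": -1},{"dp": [-11.5,-11.5,0],"delta_rot": [0,0,0],"fingers": -1},{"dp": [-13,-13,0],"delta_rot": [0,0,-0.05],"fingers": -1}], force=80)

```text
t: 3.07
position: [0.542, -0.1334, 0.2485]
tool_rot: [[-0.052, -0.0, 0.999], [-0.999, -0.001, -0.052], [0.001, -1.0, -0.0]]
ft_force: [0.3, -1.6, 0.1]
grip_width: 1.0
```

apply_moves(rows=[{"dp": [-2.5,-3,0],"delta_rot": [0,0,0],"fingers": -1},{"dp": [-5,-6,0],"delta_rot": [0,0,0],"fingers": -1},{"dp": [-8,-9,0],"delta_rot": [0,0,-0.05],"fingers": -1},{"dp": [-11.8,-13.2,-2],"delta_rot": [0,0,-0.05],"fingers": -1},{"dp": [-11.8,-13.2,-4],"delta_rot": [0,0,-0.05],"fingers": -1}])

```text
t: 3.48
position: [0.4248, -0.2662, 0.2105]
tool_rot: [[-0.105, 0.004, 0.995], [-0.995, -0.002, -0.105], [0.002, -1.0, 0.005]]
ft_force: [2.3, -0.5, 0.7]
grip_width: 0.998
```

Run:
```python
from m import *
s=log(); print(s['t'],s['position'],s['joint_pos'].round(1),s['tool_rot'].round(3).tolist())
d=cam('wrist');save(d,'w1.png');P=cloud(d)
rect('rib',P,box(P,.36,.48,-.33,-.2,.057,.075)); rect('base',P,box(P,.36,.48,-.33,-.2,.018,.032)); rect('mat',P,box(P,.34,.5,-.36,-.18,.001,.009))
print(d['o'])
```

```text
3.4833 [ 0.42482514 -0.26618545  0.21052564] [ 12.7  10.4  13.5 117.1  -3.   52.6  21.8] [[-0.105, 0.004, 0.995], [-0.995, -0.002, -0.105], [0.002, -1.0, 0.005]]
rib 1581 c [ 429.2 -260.7] size [69.6 25.5] ang 83.5 z [0.063  0.0659 0.0674]
base 1596 c [ 429.  -261.2] size [90.4 50.1] ang 83.7 z [0.0218 0.0261 0.0278]
mat 5487 c [ 420.1 -270. ] size [159.7 179.9] ang 0.0 z [0.001  0.0038 0.0056]
[ 0.43343567 -0.18150693  0.33610888]
```

View pics/w1.png

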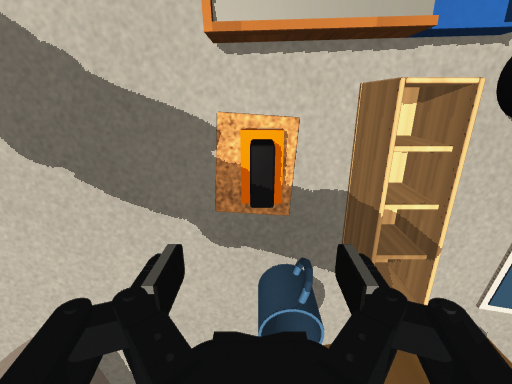

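apply_moves(rows=[{"dp": [0.15,0.1,-4],"delta_rot": [0,0,-0.01],"fingers": -1},{"dp": [0.15,0.1,-8],"delta_rot": [0,0,-0.01],"fingers": -1},{"dp": [0.15,0.1,-12],"delta_rot": [0,0,-0.01],"fingers": -1},{"dp": [0.15,0.1,-14.5],"delta_rot": [0,0,-0.01],"fingers": -1},{"dp": [0.15,0.1,-15.5],"delta_rot": [0,0,-0.01],"fingers": -1}])

```text
t: 3.95
position: [0.4268, -0.2601, 0.05]
tool_rot: [[-0.11, -0.004, 0.994], [-0.994, 0.002, -0.11], [-0.001, -1.0, -0.004]]
ft_force: [-0.8, 0.6, 0.2]
grip_width: 1.002
```

apply_moves(rows=[{"dp": [0,0,0],"delta_rot": [0,0,0],"fingers": 0},{"dp": [0,0,0],"delta_rot": [0,0,0],"fingers": 1},{"dp": [0,0,0],"delta_rot": [0,0,0],"fingers": 1},{"dp": [0,0,0],"delta_rot": [0,0,0],"fingers": 1},{"dp": [0,0,0],"delta_rot": [0,0,0],"fingers": 1}])

```text
t: 4.37
position: [0.4293, -0.2613, 0.0547]
tool_rot: [[-0.11, 0.002, 0.994], [-0.994, -0.001, -0.11], [0.001, -1.0, 0.002]]
ft_force: [2.8, 0.3, 8.7]
grip_width: 0.299
```

apply_moves(rows=[{"dp": [0,0,0],"delta_rot": [0,0,0],"fingers": 1},{"dp": [0,0,0],"delta_rot": [0,0,0],"fingers": 1},{"dp": [0,0,0],"delta_rot": [0,0,0],"fingers": 1},{"dp": [0,0,0],"delta_rot": [0,0,0],"fingers": 1}])

```text
t: 4.7
position: [0.4294, -0.2614, 0.0549]
tool_rot: [[-0.11, 0.002, 0.994], [-0.994, -0.001, -0.11], [0.0, -1.0, 0.002]]
ft_force: [-3.3, 2.9, 15.3]
grip_width: 0.29
```

```bash
python3 -c "
from h import *
s=log(); print(s)"
```

```text
{'t': 4.7, 'joint_pos': array([ 15.20500794,  24.52074888,  10.58307799, 123.07681299,
        -8.11020695,  32.88988147,  25.36187029]), 'joint_vel': array([-0.10491328,  0.03434093, -0.02261547,  0.03485839,  0.07033913,
       -0.06269302,  0.03691971]), 'joint_efforts': array([ 1.25417844e-01, -6.86149049e+01,  5.01858428e+00, -2.59364498e+01,
        2.50022358e-02, -1.01034153e+00, -2.20793911e-03]), 'position': array([ 0.42941633, -0.26135593,  0.05488537]), 'tool_rot': array([[-1.09790863e-01,  2.43181947e-03,  9.93951736e-01],
       [-9.93954618e-01, -7.00206988e-04, -1.09789469e-01],
       [ 4.28983784e-04, -9.99996798e-01,  2.49399452e-03]]), 'ft_force': array([-3.29941463,  2.86260645, 15.32913671]), 'torque': array([0.39381675, 0.59794024, 0.03020398]), 'grip_width': 0.28983882954899387}
```

apply_moves(rows=[{"dp": [0,0,1],"delta_rot": [0,0,0],"fingers": 1},{"dp": [0,0,3],"delta_rot": [0,0,0],"fingers": 1},{"dp": [0,0,5.5],"delta_rot": [0,0,0],"fingers": 1},{"dp": [0,0,8],"delta_rot": [0,0,0],"fingers": 1},{"dp": [0,0,9],"delta_rot": [0,0,0],"fingers": 1}])

```text
t: 5.12
position: [0.4294, -0.2616, 0.1469]
tool_rot: [[-0.11, 0.004, 0.994], [-0.994, -0.001, -0.11], [0.001, -1.0, 0.004]]
ft_force: [1.2, -1.1, -2.1]
grip_width: 0.294
```

apply_moves(rows=[{"dp": [0.3,3,0],"delta_rot": [0,0,0.01],"fingers": 1},{"dp": [0.5,6,0],"delta_rot": [0,0,0.02],"fingers": 1},{"dp": [0.8,9,0],"delta_rot": [0,0,0.037],"fingers": 1},{"dp": [1,12,0],"delta_rot": [0,0,0.037],"fingers": 1},{"dp": [1.3,15,0],"delta_rot": [0,0,0.037],"fingers": 1}])

```text
t: 5.53
position: [0.441, -0.1097, 0.1436]
tool_rot: [[-0.073, 0.0, 0.997], [-0.997, 0.0, -0.073], [-0.0, -1.0, 0.0]]
ft_force: [1.0, -0.8, -3.4]
grip_width: 0.289
```

apply_moves(rows=[{"dp": [0,3,0],"delta_rot": [0,0,0],"fingers": 1},{"dp": [0,6,0],"delta_rot": [0,0,0],"fingers": 1},{"dp": [0,8.5,0],"delta_rot": [0,0,0],"fingers": 1},{"dp": [0,9.2,0],"delta_rot": [0,0,0],"fingers": 1},{"dp": [0,9.2,0],"delta_rot": [0,0,0],"fingers": 1}])

```text
t: 5.95
position: [0.4414, -0.0171, 0.1435]
tool_rot: [[-0.07, 0.0, 0.998], [-0.998, 0.0, -0.07], [-0.0, -1.0, 0.0]]
ft_force: [-0.0, 0.0, -2.5]
grip_width: 0.291
```

Run:
```python
from m import *
s=log(); print(s['t'],s['position'],s['joint_pos'].round(1),s['tool_rot'].round(3).tolist(),s['ft_force'],s['grip_width'])
for n in('side','wrist'):
    d=cam(n);P=cloud(d);hsv=cv2.cvtColor(d['image'],cv2.COLOR_RGB2HSV)
    o=(hsv[...,0]<22)&(hsv[...,1]>150)
    rect(n+' base',P,box(P,.38,.50,-.09,.05,.07,.12)&o); rect('lips',P,box(P,.37,.63,-.17,.11,.0515,.062)&(hsv[...,0]<20)&(hsv[...,1]>60))
    save(d,n+'2.png')
```

```text
5.95 [ 0.44140468 -0.01705128  0.14349616] [-10.   10.6   4.3 126.9  -1.2  42.5  -8.9] [[-0.07, 0.0, 0.998], [-0.998, 0.0, -0.07], [-0.0, -1.0, 0.0]] [-0.02560121  0.033345   -2.48167834] 0.2912702492612158
side base 246 c [439.8 -33.5] size [62.9 49.4] ang 85.2 z [0.0995 0.115  0.1187]
lips 781 c [502.6 -19.9] size [222.3 213.2] ang 85.7 z [0.0518 0.0557 0.0591]
wrist base 3415 c [443.2   2.6] size [48.6 50.3] ang 85.8 z [0.1007 0.1145 0.1161]
lips 8416 c [504.9 -20.2] size [216.7 214.8] ang 85.5 z [0.0524 0.0549 0.0568]
```

View pics/side2.png

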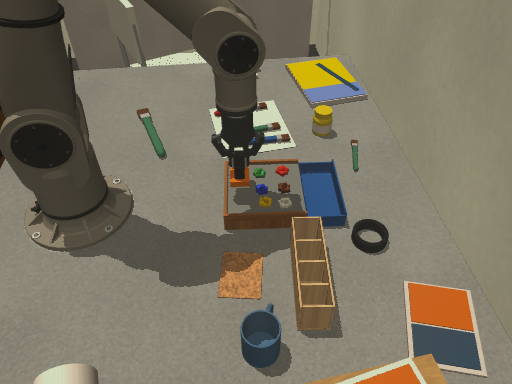

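apply_moves(rows=[{"dp": [0,0,-1.5],"delta_rot": [0,0,0],"fingers": 1},{"dp": [0,0,-3],"delta_rot": [0,0,0],"fingers": 1},{"dp": [0,0,-4],"delta_rot": [0,0,0],"fingers": 1},{"dp": [0,0,-4.4],"delta_rot": [0,0,0],"fingers": 1},{"dp": [0,0,-4.6],"delta_rot": [0,0,0],"fingers": 1}])

```text
t: 6.47
position: [0.4411, -0.0201, 0.0968]
tool_rot: [[-0.075, -0.001, 0.997], [-0.997, -0.0, -0.075], [0.0, -1.0, -0.001]]
ft_force: [-0.0, -0.1, -2.0]
grip_width: 0.293
```

apply_moves(rows=[{"dp": [0,0,-0.05],"delta_rot": [0,0,0],"fingers": 1},{"dp": [0,0,-0.1],"delta_rot": [0,0,0],"fingers": 1}])

```text
t: 6.63
position: [0.4417, -0.0195, 0.0967]
tool_rot: [[-0.074, 0.001, 0.997], [-0.997, -0.0, -0.074], [-0.0, -1.0, 0.001]]
ft_force: [1.2, -0.2, -3.3]
grip_width: 0.288
```

apply_moves(rows=[{"dp": [1,-0.07,0],"delta_rot": [0,0,0],"fingers": 1},{"dp": [2.5,-0.18,0],"delta_rot": [0,0,0],"fingers": 1},{"dp": [4,-0.29,0],"delta_rot": [0,0,0],"fingers": 1},{"dp": [5.5,-0.4,0],"delta_rot": [0,0,0],"fingers": 1},{"dp": [7,-0.51,0],"delta_rot": [0,0,0],"fingers": 1}])

```text
t: 7.05
position: [0.5131, -0.0242, 0.0969]
tool_rot: [[-0.073, 0.001, 0.997], [-0.997, 0.0, -0.073], [-0.0, -1.0, 0.001]]
ft_force: [-0.1, 0.2, -2.6]
grip_width: 0.289
```

apply_moves(rows=[{"dp": [1.5,-0.11,0],"delta_rot": [0,0,0],"fingers": 1},{"dp": [3,-0.22,0],"delta_rot": [0,0,0],"fingers": 1},{"dp": [4.5,-0.33,0],"delta_rot": [0,0,0],"fingers": 1},{"dp": [6,-0.44,0],"delta_rot": [0,0,0],"fingers": 1},{"dp": [7.5,-0.55,0],"delta_rot": [0,0,0],"fingers": 1}])

```text
t: 7.47
position: [0.5881, -0.0298, 0.0968]
tool_rot: [[-0.073, 0.001, 0.997], [-0.997, 0.0, -0.073], [-0.0, -1.0, 0.001]]
ft_force: [0.0, -0.4, -3.2]
grip_width: 0.293
```

apply_moves(rows=[{"dp": [0.4,-0.03,0],"delta_rot": [0,0,0],"fingers": 1},{"dp": [0.4,-0.03,0],"delta_rot": [0,0,0],"fingers": 1},{"dp": [0.4,-0.03,0],"delta_rot": [0,0,0],"fingers": 1}])

```text
t: 7.72
position: [0.5902, -0.03, 0.0963]
tool_rot: [[-0.073, -0.0, 0.997], [-0.997, -0.0, -0.073], [0.0, -1.0, -0.0]]
ft_force: [-0.5, 0.1, -2.4]
grip_width: 0.289
```

Run:
```python
from m import *
s=log(); print(s['t'],s['position'],s['joint_pos'].round(1))
d=cam('side');save(d,'side3.png',crop=(200,140,400,240),s=3)
```

```text
7.7167 [ 0.59020392 -0.03003269  0.0962635 ] [ -7.   26.9   4.6 110.3  -3.1  43.   -4.8]
```

View pics/side3.png

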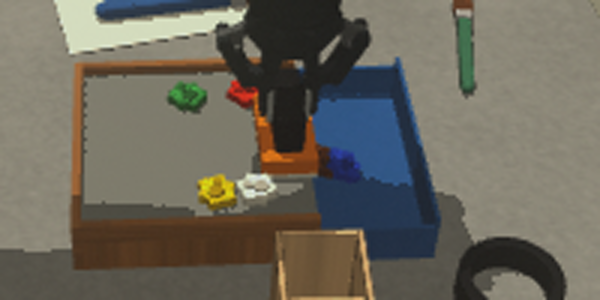

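apply_moves(rows=[{"dp": [0,0,3],"delta_rot": [0,0,0],"fingers": 1},{"dp": [-1,-1,5],"delta_rot": [0,0,0],"fingers": 1},{"dp": [-4,-2,5],"delta_rot": [0,0,0],"fingers": 1},{"dp": [-7,-3,5],"delta_rot": [0,0,0],"fingers": 1},{"dp": [-10,-3.8,5],"delta_rot": [0,0,0],"fingers": 1}])

```text
t: 8.18
position: [0.4886, -0.0685, 0.1466]
tool_rot: [[-0.073, 0.0, 0.997], [-0.997, -0.0, -0.073], [-0.0, -1.0, 0.0]]
ft_force: [0.0, 0.2, -3.2]
grip_width: 0.288
```

apply_moves(rows=[{"dp": [-3,0,0],"delta_rot": [0,0,0],"fingers": 1},{"dp": [-5.1,0,0],"delta_rot": [0,0,0],"fingers": 1},{"dp": [-5.1,0,0],"delta_rot": [0,0,0],"fingers": 1},{"dp": [-5.1,0,-2],"delta_rot": [0,0,0],"fingers": 1},{"dp": [-5.1,0,-3.2],"delta_rot": [0,0,0],"fingers": 1}])

```text
t: 8.6
position: [0.4391, -0.0678, 0.1142]
tool_rot: [[-0.073, 0.002, 0.997], [-0.997, 0.0, -0.073], [-0.0, -1.0, 0.002]]
ft_force: [0.8, 0.0, -3.7]
grip_width: 0.293
```

apply_moves(rows=[{"dp": [0,0,-1],"delta_rot": [0,0,0],"fingers": 1},{"dp": [0,0,-1.5],"delta_rot": [0,0,0],"fingers": 1},{"dp": [0,0,-1.8],"delta_rot": [0,0,0],"fingers": 1},{"dp": [0,0,-1.8],"delta_rot": [0,0,0],"fingers": 1}])

```text
t: 8.93
position: [0.4393, -0.0679, 0.0963]
tool_rot: [[-0.073, -0.001, 0.997], [-0.997, 0.0, -0.073], [-0.0, -1.0, -0.001]]
ft_force: [0.2, 0.4, -2.5]
grip_width: 0.29
```

apply_moves(rows=[{"dp": [1,-0.07,0],"delta_rot": [0,0,0],"fingers": 1},{"dp": [2.5,-0.18,0],"delta_rot": [0,0,0],"fingers": 1},{"dp": [4,-0.29,0],"delta_rot": [0,0,0],"fingers": 1},{"dp": [5.5,-0.4,0],"delta_rot": [0,0,0],"fingers": 1},{"dp": [7,-0.51,0],"delta_rot": [0,0,0],"fingers": 1}])

```text
t: 9.35
position: [0.5109, -0.0731, 0.0967]
tool_rot: [[-0.073, 0.001, 0.997], [-0.997, 0.0, -0.073], [-0.0, -1.0, 0.001]]
ft_force: [-0.9, 0.5, -2.6]
grip_width: 0.291
```

apply_moves(rows=[{"dp": [1.5,-0.11,0],"delta_rot": [0,0,0],"fingers": 1},{"dp": [3,-0.22,0],"delta_rot": [0,0,0],"fingers": 1},{"dp": [4.5,-0.33,0],"delta_rot": [0,0,0],"fingers": 1},{"dp": [6,-0.44,0],"delta_rot": [0,0,0],"fingers": 1},{"dp": [7.5,-0.55,0],"delta_rot": [0,0,0],"fingers": 1}])

```text
t: 9.77
position: [0.5859, -0.0786, 0.0966]
tool_rot: [[-0.073, 0.0, 0.997], [-0.997, 0.0, -0.073], [-0.0, -1.0, 0.0]]
ft_force: [0.5, -0.0, -2.2]
grip_width: 0.286
```

apply_moves(rows=[{"dp": [0.3,-0.02,0],"delta_rot": [0,0,0],"fingers": 1},{"dp": [0.3,-0.02,0],"delta_rot": [0,0,0],"fingers": 1}])

```text
t: 9.93
position: [0.5885, -0.0787, 0.0963]
tool_rot: [[-0.073, 0.0, 0.997], [-0.997, -0.0, -0.073], [0.0, -1.0, 0.0]]
ft_force: [-0.7, 0.6, -2.2]
grip_width: 0.293
```

apply_moves(rows=[{"dp": [0,0,3],"delta_rot": [0,0,0],"fingers": 1},{"dp": [-1,1,5],"delta_rot": [0,0,0],"fingers": 1},{"dp": [-4,3.5,5],"delta_rot": [0,0,0],"fingers": 1},{"dp": [-7,6,5],"delta_rot": [0,0,0],"fingers": 1},{"dp": [-10,8.5,5],"delta_rot": [0,0,0],"fingers": 1}])

```text
t: 10.35
position: [0.4856, 0.0068, 0.1465]
tool_rot: [[-0.074, 0.0, 0.997], [-0.997, 0.0, -0.074], [-0.0, -1.0, 0.0]]
ft_force: [0.5, 0.9, -2.1]
grip_width: 0.288
```

apply_moves(rows=[{"dp": [-3,2.2,0],"delta_rot": [0,0,0],"fingers": 1},{"dp": [-4.2,2.95,0],"delta_rot": [0,0,0],"fingers": 1},{"dp": [-4.2,2.95,0],"delta_rot": [0,0,0],"fingers": 1},{"dp": [-4.2,2.95,-2],"delta_rot": [0,0,0],"fingers": 1},{"dp": [-4.2,2.95,-3.2],"delta_rot": [0,0,0],"fingers": 1}])

```text
t: 10.77
position: [0.4454, 0.0358, 0.1142]
tool_rot: [[-0.073, 0.002, 0.997], [-0.997, 0.0, -0.073], [-0.0, -1.0, 0.002]]
ft_force: [-0.5, 0.3, -2.9]
grip_width: 0.286
```

apply_moves(rows=[{"dp": [0,0,-1],"delta_rot": [0,0,0],"fingers": 1},{"dp": [0,0,-1.5],"delta_rot": [0,0,0],"fingers": 1},{"dp": [0,0,-1.8],"delta_rot": [0,0,0],"fingers": 1},{"dp": [0,0,-1.8],"delta_rot": [0,0,0],"fingers": 1}])

```text
t: 11.1
position: [0.4454, 0.0355, 0.0963]
tool_rot: [[-0.073, -0.001, 0.997], [-0.997, -0.0, -0.073], [0.0, -1.0, -0.001]]
ft_force: [0.7, -0.2, -1.4]
grip_width: 0.289
```

apply_moves(rows=[{"dp": [1,-0.07,0],"delta_rot": [0,0,0],"fingers": 1},{"dp": [2.5,-0.18,0],"delta_rot": [0,0,0],"fingers": 1},{"dp": [4,-0.29,0],"delta_rot": [0,0,0],"fingers": 1},{"dp": [5.5,-0.4,0],"delta_rot": [0,0,0],"fingers": 1},{"dp": [7,-0.51,0],"delta_rot": [0,0,0],"fingers": 1}])

```text
t: 11.52
position: [0.517, 0.0305, 0.0967]
tool_rot: [[-0.073, 0.001, 0.997], [-0.997, 0.0, -0.073], [-0.0, -1.0, 0.001]]
ft_force: [0.1, 0.4, -3.1]
grip_width: 0.29
```

apply_moves(rows=[{"dp": [1.5,-0.11,0],"delta_rot": [0,0,0],"fingers": 1},{"dp": [3,-0.22,0],"delta_rot": [0,0,0],"fingers": 1},{"dp": [4.5,-0.33,0],"delta_rot": [0,0,0],"fingers": 1},{"dp": [6,-0.44,0],"delta_rot": [0,0,0],"fingers": 1},{"dp": [7.5,-0.55,0],"delta_rot": [0,0,0],"fingers": 1}])

```text
t: 11.93
position: [0.5919, 0.0249, 0.0966]
tool_rot: [[-0.073, 0.001, 0.997], [-0.997, 0.0, -0.073], [-0.0, -1.0, 0.0]]
ft_force: [0.1, -0.2, -3.5]
grip_width: 0.291
```

apply_moves(rows=[{"dp": [0.3,-0.02,0],"delta_rot": [0,0,0],"fingers": 1},{"dp": [0.3,-0.02,0],"delta_rot": [0,0,0],"fingers": 1},{"dp": [0.3,-0.02,3],"delta_rot": [0,0,0],"fingers": 1},{"dp": [-2,-3,6],"delta_rot": [0,0,0],"fingers": 1},{"dp": [-5,-6,6],"delta_rot": [0,0,0],"fingers": 1}])

```text
t: 12.35
position: [0.547, -0.0292, 0.1594]
tool_rot: [[-0.069, 0.006, 0.998], [-0.998, 0.001, -0.069], [-0.001, -1.0, 0.006]]
ft_force: [0.5, -1.9, -1.9]
grip_width: 0.289
```

Run:
```python
from m import *
s=log(); print(s['t'],s['position'],s['joint_pos'].round(1))
a=cam('scene');d=cam('side')
save(d,'s4.png',crop=(200,140,380,240),s=3)
save(a,'c4.png',crop=(200,160,350,300),s=3)
i1=cv2.imread('pics/s4.png');i2=cv2.imread('pics/c4.png')
h=max(len(i1),len(i2));pad=lambda i:cv2.copyMakeBorder(i,0,h-len(i),0,0,0)
j=np.hstack([pad(i1),pad(i2)]);cv2.imwrite('pics/j4.png',cv2.resize(j,None,fx=.8,fy=.8))
for n,x in(('sc',a),('si',d)): print([(np.round(r['centre'],3).tolist(),round(r['p'],2)) for r in place_of('chip1',x)])
```

```text
12.35 [ 0.54704823 -0.02915109  0.15938221] [ -7.3  18.3   4.4 113.7  -1.9  47.8  -5.9]
[([0.642, -0.04, 0.011], 0.66), ([0.639, -0.093, 0.014], 0.48), ([0.63, 0.043, 0.013], 0.48), ([0.626, -0.034, 0.015], 0.47), ([0.653, 0.041, 0.012], 0.41), ([0.622, -0.095, 0.012], 0.37)]
[([0.626, -0.032, 0.015], 0.65), ([0.651, 0.041, 0.011], 0.65), ([0.646, -0.041, 0.013], 0.5), ([0.633, 0.039, 0.012], 0.44), ([0.623, -0.098, 0.013], 0.42), ([0.636, -0.096, 0.02], 0.41), ([0.504, 0.292, 0.004], 0.41)]
```

View pics/j4.png

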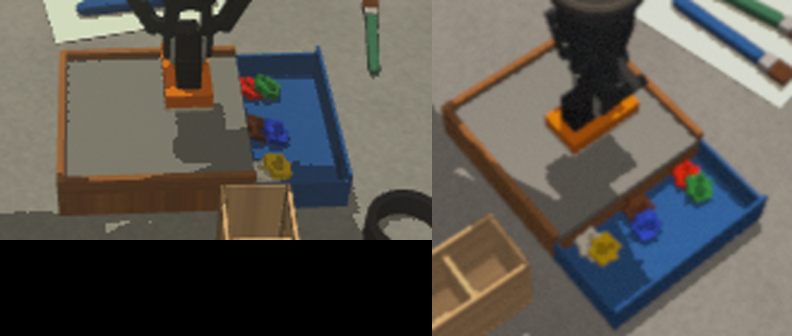

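apply_moves(rows=[{"dp": [-3,-2.5,0],"delta_rot": [0,0,0],"fingers": 1},{"dp": [-6,-5,0],"delta_rot": [0,0,0],"fingers": 1},{"dp": [-8.5,-7.5,0],"delta_rot": [0,0,0],"fingers": 1},{"dp": [-10.5,-10.5,0],"delta_rot": [0,0,-0.02],"fingers": 1},{"dp": [-12,-13.5,0],"delta_rot": [0,0,-0.04],"fingers": 1}])

```text
t: 12.97
position: [0.4228, -0.1656, 0.1556]
tool_rot: [[-0.112, -0.001, 0.994], [-0.994, 0.001, -0.112], [-0.001, -1.0, -0.001]]
ft_force: [1.5, -1.4, -2.4]
grip_width: 0.293
```

apply_moves(rows=[{"dp": [0,-3,0],"delta_rot": [0,0,0],"fingers": 1},{"dp": [0,-6,0],"delta_rot": [0,0,0],"fingers": 1},{"dp": [0,-9,0],"delta_rot": [0,0,0],"fingers": 1},{"dp": [0,-10,-2],"delta_rot": [0,0,0],"fingers": 1},{"dp": [0,-10,-5],"delta_rot": [0,0,0],"fingers": 1}])

```text
t: 13.38
position: [0.4263, -0.2688, 0.1071]
tool_rot: [[-0.115, 0.005, 0.993], [-0.993, -0.003, -0.115], [0.002, -1.0, 0.005]]
ft_force: [1.5, 0.4, -3.4]
grip_width: 0.288
```

apply_moves(rows=[{"dp": [0,0,0],"delta_rot": [0,0,0],"fingers": 1},{"dp": [0,0,0],"delta_rot": [0,0,0],"fingers": 1}])

```text
t: 13.55
position: [0.4239, -0.2645, 0.1049]
tool_rot: [[-0.112, -0.003, 0.994], [-0.994, 0.002, -0.112], [-0.001, -1.0, -0.004]]
ft_force: [0.2, 0.7, -2.4]
grip_width: 0.288
```

Run:
```python
from m import *
s=log(); print(s['t'],s['position'],s['joint_pos'].round(1),s['tool_rot'].round(3).tolist())
d=cam('side');P=cloud(d);S=cv2.cvtColor(d['image'],cv2.COLOR_RGB2HSV)[...,1];rect('mat',P,box(P,.33,.52,-.36,-.18,.002,.009)&(S>80))
```

```text
13.55 [ 0.42392452 -0.26452861  0.10488757] [ 14.7  19.4  11.7 121.8  -6.1  39.5  24. ] [[-0.112, -0.003, 0.994], [-0.994, 0.002, -0.112], [-0.001, -1.0, -0.004]]
mat 1279 c [ 418.8 -264.9] size [130.6 100.3] ang 80.4 z [0.0024 0.005  0.008 ]
```

Over the mat, undisturbed. Lower: 105 → 55.5 mm, then release.

apply_moves(rows=[{"dp": [-0.3,0,-2],"delta_rot": [0,0,0],"fingers": 1},{"dp": [-0.3,0,-3.8],"delta_rot": [0,0,0],"fingers": 1},{"dp": [-0.3,0,-4.6],"delta_rot": [0,0,0],"fingers": 1},{"dp": [-0.3,0,-5],"delta_rot": [0,0,0],"fingers": 1},{"dp": [-0.3,0,-5.05],"delta_rot": [0,0,0],"fingers": 1}])

```text
t: 14.02
position: [0.4221, -0.2653, 0.0557]
tool_rot: [[-0.112, 0.0, 0.994], [-0.994, 0.0, -0.112], [-0.0, -1.0, 0.0]]
ft_force: [-0.5, -0.8, -2.0]
grip_width: 0.289
```

apply_moves(rows=[{"dp": [0,0,0],"delta_rot": [0,0,0],"fingers": 0.2},{"dp": [0,0,0],"delta_rot": [0,0,0],"fingers": -0.5},{"dp": [0,0,0],"delta_rot": [0,0,0],"fingers": -1},{"dp": [0,0,0],"delta_rot": [0,0,0],"fingers": -1},{"dp": [0,0,0],"delta_rot": [0,0,0],"fingers": -1}])

```text
t: 14.43
position: [0.4218, -0.2657, 0.0557]
tool_rot: [[-0.113, 0.001, 0.994], [-0.994, -0.0, -0.113], [0.0, -1.0, 0.001]]
ft_force: [-0.5, -0.1, -0.2]
grip_width: 0.939
```

apply_moves(rows=[{"dp": [0,0,1],"delta_rot": [0,0,0],"fingers": -1},{"dp": [0,0,5],"delta_rot": [0,0,0],"fingers": -1},{"dp": [0,0,9],"delta_rot": [0,0,0],"fingers": -1},{"dp": [0,0,13],"delta_rot": [0,0,0],"fingers": -1},{"dp": [0,0,17],"delta_rot": [0,0,0],"fingers": -1}])

```text
t: 14.85
position: [0.4209, -0.2656, 0.228]
tool_rot: [[-0.113, -0.0, 0.994], [-0.994, -0.0, -0.113], [0.0, -1.0, 0.0]]
ft_force: [1.6, 0.1, 0.4]
grip_width: 1.0
```

Run:
```python
from m import *
s=log(); print(s['t'],s['position'],s['joint_pos'].round(1))
d=cam('side');P=cloud(d);S=cv2.cvtColor(d['image'],cv2.COLOR_RGB2HSV)[...,1];rect('rib',P,box(P,.36,.48,-.33,-.2,.055,.08))
rect('base',P,box(P,.36,.48,-.33,-.2,.018,.032))
```

```text
14.85 [ 0.42088556 -0.26557303  0.22803063] [ 12.4   8.9  13.8 116.3  -2.6  55.1  21. ]
rib 306 c [ 420.4 -267. ] size [72.  25.1] ang 84.2 z [0.0571 0.0666 0.0698]
base 421 c [ 421.4 -265. ] size [93.4 49.8] ang 83.8 z [0.0196 0.0268 0.0307]
```

```bash
cat > kin.py <<'E'
import numpy as np, json, itertools
from scipy.spatial.transform import Rotation as Ro
from scipy.optimize import least_squares
AX='zyzyzyz'
def chain(q,sg,t):
    R=np.eye(3);p=np.zeros(3);
    for i in range(7):
        p=p+R@t[i]; R=R@Ro.from_euler(AX[i],sg[i]*q[i],degrees=True).as_matrix()
    return R,p
D=[[np.array(x) for x in json.loads(l)] for l in open('log.jsonl')]
if __name__=='__main__':
    best=[]
    for sg in itertools.product([1,-1],repeat=7):
        if sg[0]<0: continue
        Rt=[chain(q,sg,np.zeros((7,3)))[0].T@R for q,p,R in D]
        best.append((max(np.degrees(Ro.from_matrix(Rt[0].T@r).magnitude()) for r in Rt),sg,Rt[0].round(3).tolist()))
    best.sort(key=lambda b:b[0])
    for b in best[:4]: print(b)
    print(len(D))
E
python3 kin.py
```

```text
(np.float64(7.8625569501080985), (1, 1, -1, 1, 1, 1, 1), [[-0.134, -0.005, -0.991], [-0.989, 0.061, 0.134], [0.06, 0.998, -0.013]])
(np.float64(7.864952445317122), (1, -1, -1, -1, 1, -1, 1), [[-0.134, 0.005, -0.991], [-0.989, -0.061, 0.134], [-0.06, 0.998, 0.013]])
(np.float64(10.873106195433326), (1, 1, -1, 1, -1, 1, 1), [[-0.164, 0.0, -0.986], [-0.986, -0.0, 0.164], [-0.0, 1.0, 0.0]])
(np.float64(10.876303284415314), (1, -1, -1, -1, -1, -1, 1), [[-0.164, 0.0, -0.986], [-0.986, 0.0, 0.164], [0.0, 1.0, 0.0]])
8
```

```bash
cat > fit.py <<'E'
from kin import *
res=[]
for sg in itertools.product([1,-1],repeat=7):
    if sg[1]<0: continue
    Rt=[chain(q,sg,np.zeros((7,3)))[0].T@R for q,p,R in D]
    res.append((max(np.degrees(Ro.from_matrix(Rt[0].T@r).magnitude()) for r in Rt),sg,Rt[0].round(3).tolist()))
res.sort(key=lambda b:b[0])
for b in res[:4]: print(b)
out=[]
for _,sg,_ in res[:12]:
    def f(x):
        e=[]
        for q,p,R in D:
            A=chain(q+x[:7],sg,np.zeros((7,3)))[0]@Ro.from_rotvec(x[7:]).as_matrix()
            e+=list(100*Ro.from_matrix(A.T@R).as_rotvec())
        return np.r_[e,x[:7]*1e-3]
    r=least_squares(f,np.r_[np.zeros(7),Ro.from_matrix(np.array(_)).as_rotvec()])
    out.append((r.cost,sg,r.x.round(2)))
out.sort(key=lambda b:b[0])
for o in out[:4]: print(o)
E
python3 fit.py
```

```text
(np.float64(1.5047595036342046e-14), (-1, 1, -1, 1, -1, 1, -1), [[-0.0, -0.0, -1.0], [-1.0, -0.0, 0.0], [-0.0, 1.0, -0.0]])
(np.float64(7.8625569501080985), (1, 1, -1, 1, 1, 1, 1), [[-0.134, -0.005, -0.991], [-0.989, 0.061, 0.134], [0.06, 0.998, -0.013]])
(np.float64(10.873106195433326), (1, 1, -1, 1, -1, 1, 1), [[-0.164, 0.0, -0.986], [-0.986, -0.0, 0.164], [-0.0, 1.0, 0.0]])
(np.float64(11.995791076982195), (1, 1, 1, 1, -1, 1, 1), [[-0.03, 0.003, -1.0], [-0.998, -0.061, 0.03], [-0.061, 0.998, 0.005]])
(np.float64(1.4232112370719107e-26), (-1, 1, -1, 1, -1, 1, -1), array([ 0.  ,  0.  ,  0.  ,  0.  ,  0.  ,  0.  ,  0.  ,  1.21, -1.21,
       -1.21]))
(np.float64(0.016198342760171743), (-1, 1, 1, 1, 1, 1, 1), array([ 1.0000e-02,  1.7998e+02, -0.0000e+00,  1.0000e-02,  0.0000e+00,
        0.0000e+00, -0.0000e+00,  2.4200e+00, -2.4200e+00,  2.4200e+00]))
(np.float64(0.016199922925460533), (-1, 1, -1, -1, -1, -1, -1), array([ -0.  ,  -0.  , 180.  ,   0.  ,   0.  ,  -0.  ,   0.  ,  -2.42,
        -2.42,  -2.42]))
(np.float64(0.03239509329260257), (-1, 1, 1, 1, -1, 1, -1), array([ 1.0000e-02,  1.7997e+02, -0.0000e+00, -1.7997e+02,  0.0000e+00,
       -1.0000e-02,  0.0000e+00,  1.2100e+00, -1.2100e+00, -1.2100e+00]))
```

```bash
cat > fk.py <<'E'
from kin import *
SG=(-1,1,-1,1,-1,1,-1)
RT=np.array([[0,0,-1.],[-1,0,0],[0,1,0]])
def A_(q):
    R=np.eye(3);M=[R]
    for i in range(7): R=R@Ro.from_euler(AX[i],SG[i]*q[i],degrees=True).as_matrix();M.append(R)
    return np.hstack(M),R@RT   # p = sum M_i t_i
a=np.vstack([A_(q)[0] for q,p,R in D]); b=np.hstack([p for q,p,R in D])
T=np.linalg.lstsq(a,b,rcond=1e-7)[0]
def fk(q):
    A,R=A_(q);return A@T,R
LO=np.array([-163.25,-28.42,-70.27,12.13,-58.53,9.26,-156.51]);HI=np.array([163.25,122.38,78.77,141.07,238.53,117.41,156.51])
def ik(p,R,q0,n=1,seed=0,w=1e-3):
    rng=np.random.default_rng(seed);best=None
    for k in range(n):
        s=q0 if k==0 else rng.uniform(LO+1,HI-1)
        def f(q):
            x,r=fk(q);return np.r_[(x-p)*1000,np.degrees(Ro.from_matrix(R.T@r).as_rotvec()),w*(q-q0)]
        r=least_squares(f,np.clip(s,LO+.5,HI-.5),bounds=(LO,HI))
        e=np.abs(f(r.x)[:6]).max(); d=np.abs(r.x-q0).max()
        c=(e>.5,d if e<=.5 else e)
        if best is None or c<best[0]: best=(c,r.x,e)
    return best[1],best[2]
if __name__=='__main__':
    print('T',T.reshape(8,3).round(4).tolist(),np.abs(a@T-b).max(), np.linalg.svd(a)[1].round(4))
E
python3 fk.py
```

```text
T [[0.0, -0.0, 0.1419], [0.0, -0.014, 0.1419], [-0.0, -0.014, 0.2773], [0.0, -0.0179, 0.2773], [0.0, -0.0179, 0.2467], [-0.0, -0.0002, 0.2467], [0.0, -0.0002, 0.1612], [-0.0, -0.0, 0.1612]] 1.304512053934559e-15 [7.9727e+00 7.9547e+00 7.9283e+00 9.0110e-01 8.7200e-01 5.0200e-01
 4.7500e-01 3.6600e-01 3.2440e-01 6.8000e-02 5.7300e-02 4.7200e-02
 2.4300e-02 1.0400e-02 8.8000e-03 7.2000e-03 3.9000e-03 0.0000e+00
 0.0000e+00 0.0000e+00 0.0000e+00 0.0000e+00 0.0000e+00 0.0000e+00]
```

```bash
cat > feas.py <<'E'
from fk import *
def pose(psi,beta,s):
    a=np.array([np.cos(beta)*np.cos(psi),np.cos(beta)*np.sin(psi),-np.sin(beta)])
    z=s*np.array([-np.sin(psi),np.cos(psi),0]); return np.c_[np.cross(a,z),a,z]
if __name__=='__main__':
  q0=np.array([0,20,5,110,60,60,0.])
  for beta in (0,20,40):
    for psi in range(-180,180,30):
      for s in(1,-1):
        q,e=ik(np.array([.574,-.304,.14]),pose(np.radians(psi),np.radians(beta),s),q0,n=12)
        if e<1: print(beta,psi,s,q.round(0))
E
time python3 feas.py
```

```text
0 -150 1 [ -7.  71.  23.  68.  33. 116. -50.]
0 -150 -1 [ -5.  70.  19.  68.  35. 117. 128.]
0 -120 1 [-17.  63.  21.  90.  50.  94. -57.]
0 -120 -1 [ -3.  60.   0.  89.  61. 106. 117.]
0 -90 1 [-19.  55.  13. 113.  77.  82. -75.]
0 -90 -1 [-15.  54.   9. 112.  79.  86. 105.]
0 -60 1 [ -2.  51.  -3. 131. 115.  93. -91.]
0 -60 -1 [-25.  56.  23. 133. 110.  75.  78.]
0 -30 1 [ 23.  52.  -9. 141. 167. 104. -86.]
0 -30 -1 [ 19.  53.  -5. 141. 166. 104.  90.]
0 0 1 [ 36.  52.   5. 134. 220.  97. -90.]
0 0 -1 [-18. 121.  76. 136. 141. 117. -15.]
0 30 1 [  98.   75.  -62.  112.  -59.   37. -120.]
0 30 -1 [103.  83. -70. 112. -41.  30.  46.]
0 60 1 [  67.   61.  -25.   91.  -59.   85. -126.]
0 60 -1 [ 83.  72. -52.  90. -37.  71.  38.]
0 90 1 [  44.   67.   -2.   70.  -55.  117. -125.]
0 90 -1 [ 64.  73. -41.  68. -31. 104.  36.]
20 -150 1 [ -4.  60.  18.  73.  26. 105. -53.]
20 -150 -1 [ 13.  59. -13.  71.  43. 115. 113.]
20 -120 1 [-13.  51.  16.  94.  45.  84. -53.]
20 -120 -1 [  3.  50.  -7.  92.  56.  95. 119.]
20 -90 1 [-13.  42.   9. 115.  73.  69. -64.]
20 -90 -1 [ -8.  41.   2. 114.
[... 1168 characters left out ...]
49.  25. -36. 134. 141.  33. -53.]
40 -30 -1 [  7.  22.  13. 136. 167.  27.  90.]
40 0 1 [ 91.  45. -70. 127. 134.  13.   3.]
40 0 -1 [ 24.  25.  12. 131. 239.  36.  58.]
40 30 1 [  70.   35.  -34.  114.  -59.   34. -147.]
40 30 -1 [ 92.  51. -67. 113.  -3.  23. -14.]
40 60 1 [  36.   40.   11.   99.  -58.   73. -130.]
40 60 -1 [ 67.  44. -34.  97. -31.  59.  29.]
40 90 1 [  32.   48.   11.   82.  -42.   92. -122.]
40 90 -1 [ 57.  51. -30.  80. -18.  83.  38.]
40 120 1 [  26.   55.   13.   69.  -28.  105. -108.]
40 120 -1 [ 47.  57. -28.  67.  -5. 102.  52.]
40 150 1 [ 17.  58.  15.  63. -13. 111. -88.]
40 150 -1 [ 37.  59. -26.  61.   9. 113.  72.]
real	8m21.464s
user	8m15.474s
sys	0m0.175s
```

```bash
cat > sim.py <<'E'
from fk import *
from feas import pose
Tm=T.reshape(8,3)
def fkj(q):
    R=np.eye(3);p=np.zeros(3);ax=[];pt=[]
    for i in range(7):
        p=p+R@Tm[i]; ax.append(SG[i]*R[:,2 if AX[i]=='z' else 1]); pt.append(p)
        R=R@Ro.from_euler(AX[i],SG[i]*q[i],degrees=True).as_matrix()
    p=p+R@Tm[7]
    J=np.array([np.r_[np.cross(a,p-o),a] for a,o in zip(ax,pt)]).T
    return p,R@RT,J
MID=np.array([0,30,3,90,60,65,0.])
def step(q,p,R,it=30):
    for _ in range(it):
        x,r,J=fkj(q); e=np.r_[p-x,Ro.from_matrix(R@r.T).as_rotvec()]
        if np.abs(e).max()<1e-4: break
        dq=J.T@np.linalg.solve(J@J.T+1e-5*np.eye(6),e)
        q=np.clip(q+np.degrees(dq),LO+.5,HI-.5)
    return q,np.abs(e[:3]).max()*1000,np.degrees(np.abs(e[3:]).max())
def path(q,wps,n=15,verbose=1):
    """wps: list of (p,R)"""
    worst=0;p0,R0,_=fkj(q)
    for p,R in wps:
        rv=Ro.from_matrix(R@R0.T).as_rotvec(); dmax=0
        for k in range(1,n+1):
            qn,e1,e2=step(q,p0+(p-p0)*k/n,Ro.from_rotvec(rv*k/n).as_matrix()@R0); dmax=max(dmax,np.abs(qn-q).max());q=qn
            worst=max(worst,e1,e2)
        p0,R0=p,R
        if verbose: print('  ',p.round(3),q.round(0),'err',round(worst,2),'dmax',round(dmax,1))
    return q,worst
def down(yaw): # tool down with tool x at azimuth yaw
    x=np.array([np.cos(yaw),np.sin(yaw),0]);y=np.array([0,0,-1.]);return np.c_[x,y,np.cross(x,y)]
if __name__=='__main__':
    q=D[-1][0]
    for sig in(1,-1):
        b=np.radians(8); Rp=down(b if sig==1 else b+np.pi)
        P=np.array([.53,.29,.3])
        print('SIG',sig)
        qp,_=path(q,[(np.array([.5,0,.3]),D[-1][2]),(P,Rp),(P-[0,0,.27],Rp),(P,Rp)])
        for psi in(-120,-90,-60,-30):
            for beta in (0,20):
                print(psi,beta); path(qp,[(np.array([.52,0,.35]),Rp),(np.array([.53,-.15,.35]),pose(np.radians(psi),np.radians(beta),sig)),(np.array([.565,-.393,.3]),pose(np.radians(psi),np.radians(beta),sig)),(np.array([.565,-.393,.13]),pose(np.radians(psi),np.radians(beta),sig))])
E
time timeout 200 python3 sim.py
```

```text
SIG 1
   [0.5 0.  0.3] [ -8.   5.   0. 110.  -0.  64. -14.] err 0.0 dmax 2.5
   [0.53 0.29 0.3 ] [-19.  17. -20.  97.   6.  67.  58.] err 0.0 dmax 4.9
   [0.53 0.29 0.03] [-22.  34. -16. 109.  14.  39.  51.] err 0.0 dmax 2.0
   [0.53 0.29 0.3 ] [-19.  17. -20.  97.   6.  67.  58.] err 0.0 dmax 2.0
-120 0
   [0.52 0.   0.35] [  2.   6. -10. 104.   1.  71.  90.] err 0.0 dmax 2.3
   [ 0.53 -0.15  0.35] [-20.  41.   6.  96.  52. 117. -54.] err 0.21 dmax 13.3
   [ 0.565 -0.393  0.3  ] [ -4.  47.  12.  92.  65. 101. -49.] err 0.21 dmax 1.1
   [ 0.565 -0.393  0.13 ] [ -3.  61.  10.  90.  62.  97. -60.] err 0.21 dmax 1.0
-120 20
   [0.52 0.   0.35] [  2.   6. -10. 104.   1.  71.  90.] err 0.0 dmax 2.3
   [ 0.53 -0.15  0.35] [-16.  32.   2.  95.  44. 108. -52.] err 0.02 dmax 12.3
   [ 0.565 -0.393  0.3  ] [ -0.  38.   8.  91.  56.  92. -43.] err 0.02 dmax 1.2
   [ 0.565 -0.393  0.13 ] [  1.  51.   7.  93.  55.  84. -55.] err 0.02 dmax 0.9
-90 0
   [0.52 0.   0.35] [  2.   6. -10. 104.   1.  71.  90.] err 0.0 dmax 2.3
   [ 0.53 -0.15  0.35] [-16.  31. -10. 116.  71. 108. -60.] err 0.04 dmax 13
[... 4219 characters left out ...]
 [-14.   5.   7. 105.  -1.  71. -88.] err 0.0 dmax 2.2
   [ 0.53 -0.15  0.35] [-140.  -28.   78.  141.  136.  117. -156.] err 276.12 dmax 97.0
   [ 0.565 -0.393  0.3  ] [-123.  -28.   78.  141.  167.  117. -156.] err 467.74 dmax 2.5
   [ 0.565 -0.393  0.13 ] [-159.  -28.   78.  141.  167.  117. -156.] err 757.79 dmax 2.8
-30 20
   [0.52 0.   0.35] [-14.   5.   7. 105.  -1.  71. -88.] err 0.0 dmax 2.2
   [ 0.53 -0.15  0.35] [  49.  -28.  -43.  141.   33.   10. -156.] err 267.11 dmax 52.2
   [ 0.565 -0.393  0.3  ] [-73. -28.  78. 141. 152.  43. 141.] err 470.8 dmax 199.5
   [ 0.565 -0.393  0.13 ] [-91. -28.  78. 141. 166.  69. 124.] err 470.8 dmax 1.7
real	0m19.195s
user	0m18.135s
sys	0m0.314s
```

apply_moves(rows=[{"dp": [0.5,3.8,2],"delta_rot": [0,0,0.12],"fingers": 0},{"dp": [1,7.6,4],"delta_rot": [0,0,0.24],"fingers": 0},{"dp": [1.5,11.4,6],"delta_rot": [0,0,0.36],"fingers": 0},{"dp": [2,15.2,7],"delta_rot": [0,0,0.48],"fingers": 0},{"dp": [2.7,19,7],"delta_rot": [0,0,0.6],"fingers": 0}])

```text
t: 15.32
position: [0.4489, -0.0743, 0.2987]
tool_rot: [[0.472, 0.004, 0.882], [-0.882, -0.001, 0.472], [0.003, -1.0, 0.004]]
ft_force: [2.0, 0.6, 0.5]
grip_width: 0.499
```

apply_moves(rows=[{"dp": [0.5,3.8,0],"delta_rot": [0,0,0.12],"fingers": 0},{"dp": [1,7.6,0],"delta_rot": [0,0,0.24],"fingers": 0},{"dp": [1.5,11.4,0],"delta_rot": [0,0,0.36],"fingers": 0},{"dp": [2,15.2,0],"delta_rot": [0,0,0.48],"fingers": 0},{"dp": [2.7,19,0],"delta_rot": [0,0,0.6],"fingers": 0}])

```text
t: 15.73
position: [0.475, 0.1161, 0.2963]
tool_rot: [[0.888, 0.001, 0.46], [-0.46, -0.0, 0.888], [0.001, -1.0, 0.0]]
ft_force: [2.0, -0.6, 0.1]
grip_width: 0.5
```

apply_moves(rows=[{"dp": [0.5,3.8,0],"delta_rot": [0,0,0.12],"fingers": 0},{"dp": [1,7.6,0],"delta_rot": [0,0,0.24],"fingers": 0},{"dp": [1.5,11.4,0],"delta_rot": [0,0,0.36],"fingers": 0},{"dp": [2,15.2,0],"delta_rot": [0,0,0.48],"fingers": 0},{"dp": [2.7,19,0],"delta_rot": [0,0,0.6],"fingers": 0}])

```text
t: 16.15
position: [0.5022, 0.306, 0.2962]
tool_rot: [[0.993, 0.001, -0.121], [0.121, -0.0, 0.993], [0.001, -1.0, -0.0]]
ft_force: [1.4, -0.4, 0.3]
grip_width: 0.5
```

apply_moves(rows=[{"dp": [0,0,0],"delta_rot": [0,0,0],"fingers": 0},{"dp": [0,0,0],"delta_rot": [0,0,0],"fingers": 0},{"dp": [0,0,0],"delta_rot": [0,0,0],"fingers": 0}])

```text
t: 16.4
position: [0.5025, 0.3038, 0.2955]
tool_rot: [[0.993, -0.0, -0.115], [0.115, -0.001, 0.993], [-0.0, -1.0, -0.001]]
ft_force: [-0.3, -0.3, 0.1]
grip_width: 0.498
```

```bash
cat > br.py <<'E'
from m import *
def brushes(d,P,zmin=.011,xy=(.3,.7,.15,.5)):
    hsv=cv2.cvtColor(d['image'],cv2.COLOR_RGB2HSV);H,S,V=[hsv[...,i].astype(int) for i in range(3)]
    B=box(P,*xy,zmin,.045)&(S>90)
    out={}
    for c,m in dict(red=((H<6)|(H>174))&(S>150),green=(H>60)&(H<98),blue=(H>100)&(H<130)).items():
        k=(B&m).astype(np.uint8); n,L,st,_=cv2.connectedComponentsWithStats(k)
        if n<2: continue
        i=1+np.argmax(st[1:,4]); q=P[L==i]; top=q[q[:,2]>np.percentile(q[:,2],50)-.003]
        r=cv2.minAreaRect((top[:,:2]*1000).astype(np.float32)); bx=cv2.boxPoints(r)
        e=bx[1]-bx[0] if np.linalg.norm(bx[1]-bx[0])>np.linalg.norm(bx[2]-bx[1]) else bx[2]-bx[1]
        e=e/np.linalg.norm(e); e=e*np.sign(e[0]); c0=np.array(r[0]); Lh=max(r[1])
        foot=c0-e*Lh/2
        print(c,len(q),'handle len %.0f w %.0f'%(Lh,min(r[1])),'foot',foot.round(1),'dir deg %.1f'%np.degrees(np.arctan2(e[1],e[0])),'grip',(foot+125*e).round(1),'z',np.percentile(q[:,2],[5,50,95]).round(4))
E
python3 - <<'E'
from br import *
s=log(); print(s['t'],s['position'],s['joint_pos'].round(1),s['tool_rot'].round(3).tolist())
d=cam('wrist');save(d,'w5.png');P=cloud(d); brushes(d,P)
d=cam('side'); brushes(d,cloud(d))
E
```

```text
16.4 [0.50253663 0.30379972 0.29547743] [-21.7  15.1 -19.   99.4   5.4  66.4  54.3] [[0.993, -0.0, -0.115], [0.115, -0.001, 0.993], [-0.0, -1.0, -0.001]]
red 1258 handle len 144 w 18 foot [388.1 401.9] dir deg 10.3 grip [511.1 424.3] z [0.0146 0.0207 0.0222]
green 1064 handle len 143 w 17 foot [417.6 273.6] dir deg 10.9 grip [540.3 297.1] z [0.0187 0.0208 0.0222]
blue 1122 handle len 143 w 18 foot [436.3 229. ] dir deg 3.3 grip [561.1 236.1] z [0.0174 0.0206 0.0222]
red 190 handle len 141 w 25 foot [390.4 396.6] dir deg 12.3 grip [512.5 423.3] z [0.0133 0.0207 0.0249]
green 100 handle len 137 w 15 foot [419.7 272.7] dir deg 11.1 grip [542.4 296.7] z [0.0197 0.0225 0.0254]
blue 218 handle len 140 w 23 foot [435.5 227.7] dir deg 2.5 grip [560.4 233.1] z [0.013  0.0207 0.0249]
```

View pics/w5.png

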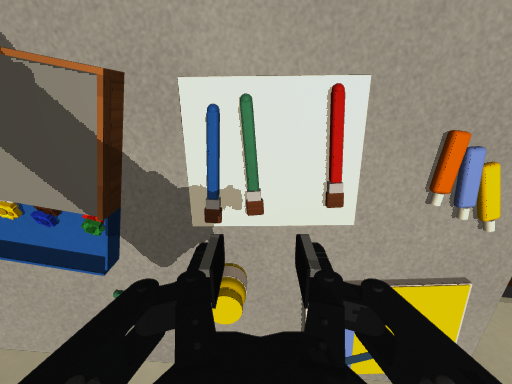

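apply_moves(rows=[{"dp": [2.5,-3,-1],"delta_rot": [0,0,-0.03],"fingers": 0},{"dp": [5,-5.5,-3],"delta_rot": [0,0,-0.058],"fingers": 0},{"dp": [5.85,-6.8,-6],"delta_rot": [0,0,-0.058],"fingers": 0},{"dp": [5.85,-6.8,-9.5],"delta_rot": [0,0,-0.058],"fingers": 0},{"dp": [5.85,-6.8,-13],"delta_rot": [0,0,-0.058],"fingers": 0}])

```text
t: 16.92
position: [0.5622, 0.2336, 0.1649]
tool_rot: [[0.999, 0.002, -0.053], [0.053, -0.0, 0.999], [0.002, -1.0, -0.0]]
ft_force: [0.5, 1.5, -0.6]
grip_width: 0.501
```

apply_moves(rows=[{"dp": [0,0,-3.5],"delta_rot": [0,0,0],"fingers": 0},{"dp": [0,0,-7],"delta_rot": [0,0,0],"fingers": 0},{"dp": [0,0,-10.5],"delta_rot": [0,0,0],"fingers": 0},{"dp": [0,0,-11.5],"delta_rot": [0,0,0],"fingers": 0},{"dp": [0,0,-11.5],"delta_rot": [0,0,0],"fingers": 0}])

```text
t: 17.33
position: [0.5598, 0.2348, 0.0484]
tool_rot: [[0.998, -0.004, -0.057], [0.057, -0.002, 0.998], [-0.004, -1.0, -0.002]]
ft_force: [-0.9, -0.7, 1.2]
grip_width: 0.496
```

Run:
```python
from br import *
s=log(); print(s['t'],s['position'],s['joint_pos'].round(1),s['tool_rot'].round(3).tolist())
d=cam('wrist');brushes(d,cloud(d))
```

```text
17.3333 [0.55981466 0.23477315 0.04835604] [-18.4  32.6 -13.5 108.2  11.2  40.7  54.8] [[0.998, -0.004, -0.057], [0.057, -0.002, 0.998], [-0.004, -1.0, -0.002]]
green 8175 handle len 135 w 18 foot [426.2 274.4] dir deg 10.8 grip [548.9 297.9] z [0.0147 0.0207 0.0221]
blue 7360 handle len 144 w 18 foot [436.3 227.7] dir deg 3.5 grip [561.1 235.3] z [0.0182 0.0208 0.022 ]
```

Aligned (blue grip at 561, 235). Down 26 mm and close, then lift.

apply_moves(rows=[{"dp": [0,0,-1.3],"delta_rot": [0,0,0],"fingers": 0},{"dp": [0,0,-2.3],"delta_rot": [0,0,0],"fingers": 0},{"dp": [0,0,-2.55],"delta_rot": [0,0,0],"fingers": 0.3},{"dp": [0,0,-2.55],"delta_rot": [0,0,0],"fingers": 1},{"dp": [0,0,-2.55],"delta_rot": [0,0,0],"fingers": 1}], force=70)

```text
t: 17.8
position: [0.5613, 0.2365, 0.0255]
tool_rot: [[0.998, 0.0, -0.058], [0.058, 0.0, 0.998], [0.0, -1.0, 0.0]]
ft_force: [-0.5, 1.1, -0.9]
grip_width: 0.189
```

apply_moves(rows=[{"dp": [0,0,0],"delta_rot": [0,0,0],"fingers": 1},{"dp": [0,0,0],"delta_rot": [0,0,0],"fingers": 1},{"dp": [0,0,0],"delta_rot": [0,0,0],"fingers": 1},{"dp": [0,0,1],"delta_rot": [0,0,0],"fingers": 1},{"dp": [0,0,3],"delta_rot": [0,0,0],"fingers": 1}])

```text
t: 18.22
position: [0.5599, 0.2359, 0.0538]
tool_rot: [[0.998, -0.003, -0.058], [0.058, -0.001, 0.998], [-0.003, -1.0, -0.001]]
ft_force: [-0.4, 0.0, 0.3]
grip_width: 0.188
```

```bash
cat > sim2.py <<'E'
from sim import *
from h import log
import sys
s=log(); q=s['joint_pos']; p,R,_=fkj(q); print(s['t'],p.round(4),s['position'].round(4),s['grip_width'],q.round(1))
tgt=np.array(eval(sys.argv[1])); beta=np.radians(10)
Rf=pose(np.radians(-90),beta,1)
W=[(np.array([p[0],p[1],.3]),R),(np.array([.52,.05,.35]),R),(np.array([.54,-.1,.35]),Rf),(np.array([tgt[0],tgt[1],.33]),Rf),(tgt,Rf)]
path(q,W)
print('rotvec R->Rf',Ro.from_matrix(Rf@R.T).as_rotvec().round(3))
E
python3 sim2.py "[.5646,-.3935,.14]"
```

```text
18.2167 [0.5599 0.2359 0.0538] [0.5599 0.2359 0.0538] 0.18821738176849104 [-18.3  32.2 -13.7 108.1  11.   41.2  55. ]
   [0.56  0.236 0.3  ] [-16.  17. -16.  97.   5.  68.  60.] err 0.0 dmax 1.8
   [0.52 0.05 0.35] [ -3.   6. -11. 103.   1.  71.  80.] err 0.0 dmax 1.4
   [ 0.54 -0.1   0.35] [-22.  27.  -8. 111.  63. 103. -55.] err 0.02 dmax 11.2
   [ 0.565 -0.394  0.33 ] [ -1.  28.   3. 114.  84.  80. -51.] err 0.02 dmax 1.6
   [ 0.565 -0.394  0.14 ] [ -1.  47.   2. 114.  87.  79. -71.] err 0.02 dmax 1.4
rotvec R->Rf [-1.056 -1.122 -1.331]
```

apply_moves(rows=[{"dp": [0,0,4],"delta_rot": [0,0,0],"fingers": 1},{"dp": [0,0,8],"delta_rot": [0,0,0],"fingers": 1},{"dp": [0,-1,12],"delta_rot": [0,0,0],"fingers": 1},{"dp": [-1,-3,15.5],"delta_rot": [0,0,0],"fingers": 1},{"dp": [-1,-5,18.5],"delta_rot": [0,0,0],"fingers": 1}])

```text
t: 18.63
position: [0.5499, 0.1868, 0.2433]
tool_rot: [[0.998, 0.001, -0.06], [0.06, 0.001, 0.998], [0.002, -1.0, 0.001]]
ft_force: [2.1, 0.7, -0.2]
grip_width: 0.188
```

apply_moves(rows=[{"dp": [-0.5,-2.5,2.5],"delta_rot": [0,0,0],"fingers": 1},{"dp": [-1,-5,5],"delta_rot": [0,0,0],"fingers": 1},{"dp": [-1.5,-7.5,7.5],"delta_rot": [0,0,0],"fingers": 1},{"dp": [-2.3,-10.5,10],"delta_rot": [0,0,0],"fingers": 1},{"dp": [-3,-13.6,11.2],"delta_rot": [0,0,0],"fingers": 1}])

```text
t: 19.05
position: [0.5208, 0.0498, 0.3558]
tool_rot: [[0.998, 0.004, -0.059], [0.059, 0.001, 0.998], [0.004, -1.0, 0.001]]
ft_force: [1.0, -1.1, -1.0]
grip_width: 0.189
```

apply_moves(rows=[{"dp": [0.1,-0.8,0],"delta_rot": [-0.053,-0.056,-0.067],"fingers": 1},{"dp": [0.2,-1.5,0],"delta_rot": [-0.106,-0.112,-0.133],"fingers": 1},{"dp": [0.3,-2.2,0],"delta_rot": [-0.158,-0.168,-0.2],"fingers": 1},{"dp": [0.4,-3,0],"delta_rot": [-0.211,-0.224,-0.266],"fingers": 1},{"dp": [0.5,-3.7,0],"delta_rot": [-0.264,-0.281,-0.333],"fingers": 1}])

```text
t: 19.47
position: [0.5259, 0.0129, 0.3533]
tool_rot: [[0.924, 0.23, 0.306], [-0.232, -0.301, 0.925], [0.305, -0.926, -0.225]]
ft_force: [0.0, -1.1, -0.3]
grip_width: 0.19
```

apply_moves(rows=[{"dp": [0.1,-0.8,0],"delta_rot": [-0.053,-0.056,-0.067],"fingers": 1},{"dp": [0.2,-1.5,0],"delta_rot": [-0.106,-0.112,-0.133],"fingers": 1},{"dp": [0.3,-2.2,0],"delta_rot": [-0.158,-0.168,-0.2],"fingers": 1},{"dp": [0.4,-3,0],"delta_rot": [-0.211,-0.224,-0.266],"fingers": 1},{"dp": [0.5,-3.7,0],"delta_rot": [-0.264,-0.281,-0.333],"fingers": 1}])

```text
t: 19.88
position: [0.5308, -0.0239, 0.3533]
tool_rot: [[0.687, 0.311, 0.657], [-0.382, -0.615, 0.69], [0.619, -0.724, -0.304]]
ft_force: [-0.5, 0.4, -0.5]
grip_width: 0.187
```

```bash
python3 sim2.py "[.5646,-.3935,.14]"
```

```text
19.8833 [ 0.5308 -0.0239  0.3533] [ 0.5308 -0.0239  0.3533] 0.1868186196854746 [-13.6   4.5 -17.2 116.   48.   71.5   1.3]
   [ 0.531 -0.024  0.3  ] [-14.   8. -17. 120.  51.  68.  -5.] err 0.01 dmax 0.4
   [0.52 0.05 0.35] [-19.   7. -21. 114.  46.  77.  -5.] err 0.05 dmax 0.6
   [ 0.54 -0.1   0.35] [-22.  27.  -8. 111.  63. 103. -55.] err 0.05 dmax 4.1
   [ 0.565 -0.394  0.33 ] [ -1.  28.   3. 114.  84.  80. -51.] err 0.05 dmax 1.6
   [ 0.565 -0.394  0.14 ] [ -1.  47.   2. 114.  87.  79. -71.] err 0.05 dmax 1.4
rotvec R->Rf [-0.522 -0.552 -0.665]
```

apply_moves(rows=[{"dp": [0.1,-0.8,0],"delta_rot": [-0.052,-0.055,-0.067],"fingers": 1},{"dp": [0.2,-1.5,0],"delta_rot": [-0.104,-0.11,-0.133],"fingers": 1},{"dp": [0.3,-2.2,0],"delta_rot": [-0.157,-0.166,-0.2],"fingers": 1},{"dp": [0.4,-3,0],"delta_rot": [-0.209,-0.221,-0.266],"fingers": 1},{"dp": [0.5,-3.7,0],"delta_rot": [-0.261,-0.276,-0.333],"fingers": 1}])

```text
t: 20.3
position: [0.5358, -0.0606, 0.3529]
tool_rot: [[0.352, 0.224, 0.909], [-0.361, -0.863, 0.353], [0.864, -0.453, -0.222]]
ft_force: [0.1, -0.3, -1.6]
grip_width: 0.187
```

apply_moves(rows=[{"dp": [0.1,-0.8,0],"delta_rot": [-0.052,-0.055,-0.067],"fingers": 1},{"dp": [0.2,-1.5,0],"delta_rot": [-0.104,-0.11,-0.133],"fingers": 1},{"dp": [0.3,-2.2,0],"delta_rot": [-0.157,-0.166,-0.2],"fingers": 1},{"dp": [0.4,-3,0],"delta_rot": [-0.209,-0.221,-0.266],"fingers": 1},{"dp": [0.5,-3.7,0],"delta_rot": [-0.261,-0.276,-0.333],"fingers": 1}])

```text
t: 20.72
position: [0.5409, -0.0974, 0.3525]
tool_rot: [[0.001, -0.002, 1.0], [-0.175, -0.985, -0.002], [0.985, -0.175, -0.001]]
ft_force: [0.1, -0.1, -0.2]
grip_width: 0.191
```

apply_moves(rows=[{"dp": [0.3,-3,0],"delta_rot": [0,0,0],"fingers": 1},{"dp": [0.6,-6,0],"delta_rot": [0,0,0],"fingers": 1},{"dp": [0.9,-9,0],"delta_rot": [0,0,0],"fingers": 1},{"dp": [1.1,-12,0],"delta_rot": [0,0,0],"fingers": 1},{"dp": [1.3,-15,0],"delta_rot": [0,0,0],"fingers": 1}])

```text
t: 21.13
position: [0.5539, -0.2489, 0.3525]
tool_rot: [[0.004, -0.0, 1.0], [-0.178, -0.984, 0.0], [0.984, -0.178, -0.004]]
ft_force: [0.6, -0.4, -0.4]
grip_width: 0.187
```

apply_moves(rows=[{"dp": [0.3,-3,0],"delta_rot": [0,0,0],"fingers": 1},{"dp": [0.6,-6,0],"delta_rot": [0,0,0],"fingers": 1},{"dp": [0.9,-9,0],"delta_rot": [0,0,0],"fingers": 1},{"dp": [1.1,-12,-1],"delta_rot": [0,0,0],"fingers": 1},{"dp": [1.1,-14.5,-4],"delta_rot": [0,0,0],"fingers": 1}])

```text
t: 21.55
position: [0.5655, -0.395, 0.316]
tool_rot: [[-0.003, -0.001, 1.0], [-0.177, -0.984, -0.001], [0.984, -0.177, 0.003]]
ft_force: [1.7, -0.1, -0.6]
grip_width: 0.187
```

apply_moves(rows=[{"dp": [0,0,-2],"delta_rot": [0,0,0],"fingers": 1},{"dp": [0,0,-4],"delta_rot": [0,0,0],"fingers": 1},{"dp": [0,0,-5],"delta_rot": [0,0,0],"fingers": 1},{"dp": [0,0,-5],"delta_rot": [0,0,0],"fingers": 1}])

```text
t: 21.88
position: [0.5649, -0.3923, 0.2603]
tool_rot: [[0.007, -0.0, 1.0], [-0.178, -0.984, 0.001], [0.984, -0.178, -0.007]]
ft_force: [-0.7, -0.6, -0.3]
grip_width: 0.188
```

Run:
```python
from m import *
s=log(); print(s['t'],s['position'],s['joint_pos'].round(1),s['tool_rot'].round(3).tolist(),s['grip_width'])
for n in('scene','side'):
    d=cam(n);save(d,n+'6.png',s=1);P=cloud(d);hsv=cv2.cvtColor(d['image'],cv2.COLOR_RGB2HSV);H,S=hsv[...,0],hsv[...,1]
    m=box(P,.5,.65,-.5,-.2,.1,.4)&(H>100)&(H<130)&(S>110)
    if m.sum()>10:
        q=P[m]; lo=q[q[:,2]<np.percentile(q[:,2],20)].mean(0);hi=q[q[:,2]>np.percentile(q[:,2],80)].mean(0);print(n,m.sum(),lo.round(3),hi.round(3),q[:,2].min())
    rect('caddy',P,box(P,.52,.64,-.45,-.16,.085,.105))
i=[cv2.imread('pics/%s6.png'%n)[130:330,120:320] if n=='scene' else cv2.imread('pics/%s6.png'%n)[110:310,230:430] for n in('scene','side')]
cv2.imwrite('pics/j6.png',cv2.resize(np.hstack(i),None,fx=2,fy=2))
```

```text
21.8833 [ 0.56486143 -0.39228017  0.26031367] [ -0.5  34.4   2.1 114.9  85.1  79.6 -58.4] [[0.007, -0.0, 1.0], [-0.178, -0.984, 0.001], [0.984, -0.178, -0.007]] 0.18819467750143243
scene 141 [ 0.57  -0.386  0.156] [ 0.571 -0.401  0.233] 0.14200482879725285
caddy 779 c [ 574.4 -304.8] size [245.   74.5] ang 84.1 z [0.0854 0.0936 0.0978]
side 227 [ 0.561 -0.397  0.178] [ 0.573 -0.386  0.275] 0.1444820919451103
caddy 589 c [ 574.4 -304.3] size [244.6  72.4] ang 84.0 z [0.0855 0.0947 0.0983]
```

View pics/j6.png

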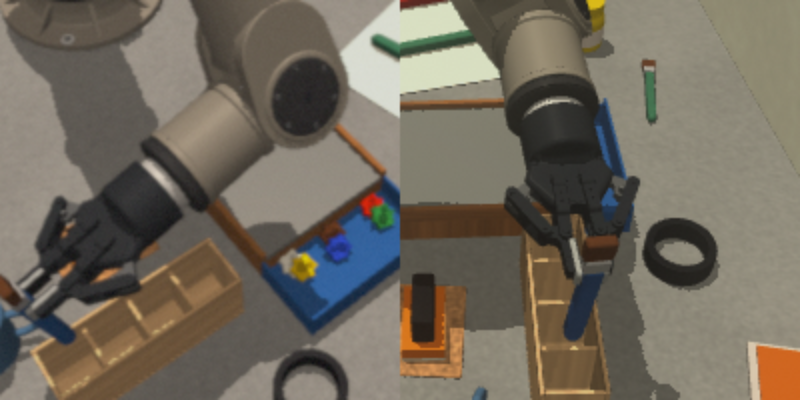

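apply_moves(rows=[{"dp": [0,-0.4,-2],"delta_rot": [0,0,0],"fingers": 1},{"dp": [0,-0.4,-4],"delta_rot": [0,0,0],"fingers": 1},{"dp": [0,-0.4,-6],"delta_rot": [0,0,0],"fingers": 1},{"dp": [0,-0.4,-8],"delta_rot": [0,0,0],"fingers": 1},{"dp": [0,-0.4,-8.5],"delta_rot": [0,0,0],"fingers": 1}])

```text
t: 22.4
position: [0.5654, -0.396, 0.1757]
tool_rot: [[0.005, 0.001, 1.0], [-0.179, -0.984, 0.002], [0.984, -0.179, -0.005]]
ft_force: [-1.1, 0.6, -0.4]
grip_width: 0.188
```

apply_moves(rows=[{"dp": [0,0,-1.5],"delta_rot": [0,0,0],"fingers": 1},{"dp": [0,0,-3],"delta_rot": [0,0,0],"fingers": 1},{"dp": [0,0,-3.6],"delta_rot": [0,0,0],"fingers": 1},{"dp": [0,0,-3.6],"delta_rot": [0,0,0],"fingers": 1}])

```text
t: 22.73
position: [0.5654, -0.3963, 0.141]
tool_rot: [[0.005, 0.0, 1.0], [-0.178, -0.984, 0.001], [0.984, -0.178, -0.005]]
ft_force: [-0.6, 0.7, -0.5]
grip_width: 0.189
```

apply_moves(rows=[{"dp": [0,0,0],"delta_rot": [0,0,0],"fingers": 0.3},{"dp": [0,0,0],"delta_rot": [0,0,0],"fingers": 0},{"dp": [0,0,0],"delta_rot": [0,0,0],"fingers": 0},{"dp": [0,0,0],"delta_rot": [0,0,0],"fingers": 0},{"dp": [0,1,0.2],"delta_rot": [0,0,0],"fingers": 0}])

```text
t: 23.15
position: [0.5643, -0.388, 0.1436]
tool_rot: [[0.004, -0.002, 1.0], [-0.177, -0.984, -0.001], [0.984, -0.177, -0.004]]
ft_force: [-0.8, 0.3, -0.5]
grip_width: 0.499
```

apply_moves(rows=[{"dp": [0,2,0.5],"delta_rot": [0,0,0],"fingers": 0},{"dp": [0,5,1.5],"delta_rot": [0,0,0],"fingers": 0},{"dp": [0,8,4],"delta_rot": [0,0,0],"fingers": 0},{"dp": [0,11,7],"delta_rot": [0,0,0],"fingers": 0},{"dp": [0,13,10],"delta_rot": [0,0,0],"fingers": 0}])

```text
t: 23.57
position: [0.5652, -0.253, 0.2434]
tool_rot: [[0.007, 0.002, 1.0], [-0.179, -0.984, 0.003], [0.984, -0.179, -0.006]]
ft_force: [1.3, 0.4, 0.3]
grip_width: 0.503
```

Run:
```python
from br import *
s=log(); print(s['t'],s['position'],s['joint_pos'].round(1),s['grip_width'])
for n in('scene','side'):
    d=cam(n);save(d,n+'7.png',s=1);P=cloud(d);hsv=cv2.cvtColor(d['image'],cv2.COLOR_RGB2HSV);H,S=hsv[...,0],hsv[...,1]
    m=box(P,.5,.65,-.5,-.2,.02,.4)&(H>100)&(H<130)&(S>110)
    if m.sum()>10:
        q=P[m]; lo=q[q[:,2]<np.percentile(q[:,2],20)].mean(0);hi=q[q[:,2]>np.percentile(q[:,2],80)].mean(0);print(n,m.sum(),lo.round(3),hi.round(3),q[:,2].min(),q[:,2].max())
    brushes(d,P)
```

```text
23.5667 [ 0.56518864 -0.25297394  0.2433661 ] [ -9.9  35.9  -3.8 114.9  74.9  89.  -61.7] 0.5034401480144857
scene 166 [ 0.57  -0.392  0.051] [ 0.573 -0.418  0.132] 0.02965534798283853 0.14586221153307444
red 178 handle len 129 w 20 foot [399.9 398.2] dir deg 10.0 grip [523.1 419.8] z [0.0129 0.019  0.0224]
green 60 handle len 43 w 17 foot [512.  287.9] dir deg 10.2 grip [635.  310.2] z [0.0128 0.0193 0.0225]
red 186 handle len 141 w 23 foot [389.5 397.9] dir deg 11.8 grip [511.9 423.5] z [0.0126 0.0204 0.0247]
green 95 handle len 134 w 16 foot [422.3 274.5] dir deg 10.4 grip [545.2 297.1] z [0.0194 0.0224 0.025 ]
```

```bash
cat > back.py <<'E'
from sim import *
from h import log
import sys
s=log(); q=s['joint_pos']; p,R,_=fkj(q); yaw=np.radians(float(sys.argv[1])); Rp=down(yaw); g=np.array(eval(sys.argv[2]))
path(q,[(np.array([.54,-.1,.35]),R),(np.array([.52,.05,.35]),Rp),(np.r_[g,.3],Rp),(np.r_[g,.025],Rp)])
print('rotvec',Ro.from_matrix(Rp@R.T).as_rotvec().round(3))
E
python3 back.py 10.9 "[.541,.297]"
```

```text
[ 0.54 -0.1   0.35] [-21.  27.  -9. 111.  64. 103. -55.] err 0.0 dmax 1.0
   [0.52 0.05 0.35] [ -1.   6. -13. 103.   1.  71.  87.] err 0.02 dmax 11.9
   [0.541 0.297 0.3  ] [-19.  18. -20.  95.   7.  68.  60.] err 0.02 dmax 1.9
   [0.541 0.297 0.025] [-22.  35. -16. 107.  15.  39.  53.] err 0.02 dmax 2.0
rotvec [0.986 1.203 1.435]
```

apply_moves(rows=[{"dp": [-0.5,3,2.2],"delta_rot": [0,0,0],"fingers": 0},{"dp": [-1,6,4.4],"delta_rot": [0,0,0],"fingers": 0},{"dp": [-1.5,9,6.6],"delta_rot": [0,0,0],"fingers": 0},{"dp": [-2,12,8.8],"delta_rot": [0,0,0],"fingers": 0},{"dp": [-2.5,15.3,10.7],"delta_rot": [0,0,0],"fingers": 0}])

```text
t: 24.08
position: [0.5391, -0.1024, 0.3513]
tool_rot: [[0.004, -0.001, 1.0], [-0.178, -0.984, 0.0], [0.984, -0.178, -0.004]]
ft_force: [1.0, 0.6, -0.1]
grip_width: 0.501
```

apply_moves(rows=[{"dp": [-0.1,0.8,0],"delta_rot": [0.049,0.06,0.072],"fingers": 0},{"dp": [-0.2,1.5,0],"delta_rot": [0.099,0.12,0.144],"fingers": 0},{"dp": [-0.3,2.2,0],"delta_rot": [0.148,0.18,0.215],"fingers": 0},{"dp": [-0.4,3,0],"delta_rot": [0.197,0.241,0.287],"fingers": 0},{"dp": [-0.5,3.7,0],"delta_rot": [0.246,0.301,0.359],"fingers": 0}])

```text
t: 24.5
position: [0.5346, -0.0653, 0.3497]
tool_rot: [[0.388, 0.246, 0.888], [-0.338, -0.859, 0.385], [0.857, -0.45, -0.25]]
ft_force: [-0.1, -0.4, -0.6]
grip_width: 0.5
```

apply_moves(rows=[{"dp": [-0.1,0.8,0],"delta_rot": [0.049,0.06,0.072],"fingers": 0},{"dp": [-0.2,1.5,0],"delta_rot": [0.099,0.12,0.144],"fingers": 0},{"dp": [-0.3,2.2,0],"delta_rot": [0.148,0.18,0.215],"fingers": 0},{"dp": [-0.4,3,0],"delta_rot": [0.197,0.241,0.287],"fingers": 0},{"dp": [-0.5,3.7,0],"delta_rot": [0.246,0.301,0.359],"fingers": 0}])

```text
t: 24.92
position: [0.5295, -0.0286, 0.3501]
tool_rot: [[0.733, 0.334, 0.593], [-0.316, -0.604, 0.731], [0.603, -0.723, -0.337]]
ft_force: [-0.2, -0.2, -0.5]
grip_width: 0.5
```

apply_moves(rows=[{"dp": [-0.1,0.8,0],"delta_rot": [0.049,0.06,0.072],"fingers": 0},{"dp": [-0.2,1.5,0],"delta_rot": [0.099,0.12,0.144],"fingers": 0},{"dp": [-0.3,2.2,0],"delta_rot": [0.148,0.18,0.215],"fingers": 0},{"dp": [-0.4,3,0],"delta_rot": [0.197,0.241,0.287],"fingers": 0},{"dp": [-0.5,3.7,0],"delta_rot": [0.246,0.301,0.359],"fingers": 0}])

```text
t: 25.33
position: [0.5246, 0.0083, 0.3504]
tool_rot: [[0.95, 0.245, 0.194], [-0.119, -0.29, 0.949], [0.289, -0.925, -0.247]]
ft_force: [0.1, -0.4, -0.0]
grip_width: 0.501
```

apply_moves(rows=[{"dp": [-0.1,0.8,0],"delta_rot": [0.049,0.06,0.072],"fingers": 0},{"dp": [-0.2,1.5,0],"delta_rot": [0.099,0.12,0.144],"fingers": 0},{"dp": [-0.3,2.2,0],"delta_rot": [0.148,0.18,0.215],"fingers": 0},{"dp": [-0.4,3,0],"delta_rot": [0.197,0.241,0.287],"fingers": 0},{"dp": [-0.5,3.7,0],"delta_rot": [0.246,0.301,0.359],"fingers": 0}])

```text
t: 25.75
position: [0.5196, 0.0452, 0.3503]
tool_rot: [[0.98, 0.001, -0.199], [0.199, -0.003, 0.98], [0.001, -1.0, -0.003]]
ft_force: [0.5, -0.9, 0.2]
grip_width: 0.502
```

apply_moves(rows=[{"dp": [0.4,4,-1],"delta_rot": [0,0,0],"fingers": 0},{"dp": [0.8,8,-2],"delta_rot": [0,0,0],"fingers": 0},{"dp": [1.2,12,-4],"delta_rot": [0,0,0],"fingers": 0},{"dp": [1.6,15.5,-6],"delta_rot": [0,0,0],"fingers": 0},{"dp": [2,19,-8],"delta_rot": [0,0,0],"fingers": 0}])

```text
t: 26.17
position: [0.5394, 0.2356, 0.2696]
tool_rot: [[0.981, 0.003, -0.195], [0.195, -0.006, 0.981], [0.002, -1.0, -0.007]]
ft_force: [1.1, -0.3, 0.1]
grip_width: 0.496
```

Run:
```python
from br import *
s=log(); print(s['t'],s['position'],s['joint_pos'].round(1),s['tool_rot'].round(3).tolist())
d=cam('wrist');brushes(d,cloud(d))
```

```text
26.1667 [0.53937101 0.23560086 0.26960473] [-14.7  16.4 -18.7 101.1   6.3  63.5  65.7] [[0.981, 0.003, -0.195], [0.195, -0.006, 0.981], [0.002, -1.0, -0.007]]
red 1640 handle len 145 w 18 foot [387.6 401.7] dir deg 10.2 grip [510.7 423.7] z [0.0133 0.0205 0.0222]
green 1378 handle len 143 w 17 foot [417.  272.9] dir deg 10.7 grip [539.9 296.2] z [0.0169 0.0208 0.0223]
```

apply_moves(rows=[{"dp": [0,3.5,-2],"delta_rot": [0,0,0],"fingers": 0},{"dp": [0,6,-5],"delta_rot": [0,0,0],"fingers": 0},{"dp": [0,6,-9],"delta_rot": [0,0,0],"fingers": 0},{"dp": [0,6,-13],"delta_rot": [0,0,0],"fingers": 0},{"dp": [0,6,-17],"delta_rot": [0,0,0],"fingers": 0}])

```text
t: 26.63
position: [0.5391, 0.2942, 0.0986]
tool_rot: [[0.981, 0.003, -0.196], [0.196, -0.006, 0.98], [0.002, -1.0, -0.007]]
ft_force: [1.5, 0.6, -0.2]
grip_width: 0.499
```

apply_moves(rows=[{"dp": [0,0,-3],"delta_rot": [0,0,0],"fingers": 0},{"dp": [0,0,-5],"delta_rot": [0,0,0],"fingers": 0},{"dp": [0,0,-5],"delta_rot": [0,0,0],"fingers": 0},{"dp": [0,0,-5],"delta_rot": [0,0,0],"fingers": 0}])

```text
t: 26.97
position: [0.5392, 0.2935, 0.0498]
tool_rot: [[0.981, 0.001, -0.196], [0.196, -0.008, 0.981], [-0.0, -1.0, -0.008]]
ft_force: [-0.1, 0.7, 1.0]
grip_width: 0.5
```

Run:
```python
from br import *
s=log(); print(s['t'],s['position'],s['joint_pos'].round(1),s['tool_rot'].round(3).tolist())
d=cam('wrist');brushes(d,cloud(d))
```

```text
26.9667 [0.53918435 0.29353978 0.04980892] [-22.   33.3 -16.7 107.2  14.3  41.8  54.4] [[0.981, 0.001, -0.196], [0.196, -0.008, 0.981], [-0.0, -1.0, -0.008]]
red 7815 handle len 137 w 20 foot [395.  402.7] dir deg 10.4 grip [517.9 425.2] z [0.0123 0.0202 0.0219]
green 7101 handle len 143 w 17 foot [417.1 273.4] dir deg 10.8 grip [539.9 296.8] z [0.0186 0.0208 0.022 ]
```

apply_moves(rows=[{"dp": [0,0.3,-1.3],"delta_rot": [0,0,-0.005],"fingers": 0},{"dp": [0,0.3,-2.3],"delta_rot": [0,0,-0.005],"fingers": 0},{"dp": [0,0.3,-2.5],"delta_rot": [0,0,-0.005],"fingers": 0.3},{"dp": [0,0.3,-2.5],"delta_rot": [0,0,-0.005],"fingers": 1},{"dp": [0,0.3,-2.5],"delta_rot": [0,0,-0.005],"fingers": 1}])

```text
t: 27.43
position: [0.5401, 0.2967, 0.0256]
tool_rot: [[0.982, 0.003, -0.19], [0.19, -0.007, 0.982], [0.002, -1.0, -0.007]]
ft_force: [-0.6, 0.3, -0.7]
grip_width: 0.188
```

apply_moves(rows=[{"dp": [0,0,0],"delta_rot": [0,0,0],"fingers": 1},{"dp": [0,0,0],"delta_rot": [0,0,0],"fingers": 1},{"dp": [0,0,0],"delta_rot": [0,0,0],"fingers": 1},{"dp": [0,0,1],"delta_rot": [0,0,0],"fingers": 1},{"dp": [0,0,3],"delta_rot": [0,0,0],"fingers": 1}])

```text
t: 27.85
position: [0.5389, 0.2959, 0.0542]
tool_rot: [[0.982, 0.0, -0.19], [0.19, -0.008, 0.982], [-0.001, -1.0, -0.008]]
ft_force: [0.6, -0.6, 0.2]
grip_width: 0.186
```

apply_moves(rows=[{"dp": [0,0,4],"delta_rot": [0,0,0],"fingers": 1},{"dp": [0,0,8],"delta_rot": [0,0,0],"fingers": 1},{"dp": [0,-1,12],"delta_rot": [0,0,0],"fingers": 1},{"dp": [0,-3,15.5],"delta_rot": [0,0,0],"fingers": 1},{"dp": [0,-5.5,18.5],"delta_rot": [0,0,0],"fingers": 1}])

```text
t: 28.27
position: [0.5397, 0.2427, 0.2439]
tool_rot: [[0.981, 0.005, -0.193], [0.193, -0.005, 0.981], [0.004, -1.0, -0.006]]
ft_force: [1.4, -0.5, -0.9]
grip_width: 0.19
```

apply_moves(rows=[{"dp": [-0.3,-3,2.2],"delta_rot": [0,0,0],"fingers": 1},{"dp": [-0.6,-6,4.4],"delta_rot": [0,0,0],"fingers": 1},{"dp": [-0.9,-9,6.6],"delta_rot": [0,0,0],"fingers": 1},{"dp": [-1.3,-12.5,8.8],"delta_rot": [0,0,0],"fingers": 1},{"dp": [-1.7,-16,11],"delta_rot": [0,0,0],"fingers": 1}])

```text
t: 28.68
position: [0.5221, 0.0804, 0.3523]
tool_rot: [[0.982, 0.004, -0.191], [0.191, -0.006, 0.982], [0.003, -1.0, -0.007]]
ft_force: [1.6, -0.5, -0.8]
grip_width: 0.188
```

```bash
python3 sim2.py "[.5709,-.3378,.14]"
```

```text
28.6833 [0.5221 0.0804 0.3523] [0.5221 0.0804 0.3523] 0.188122367440055 [ -2.2   6.6 -15.  102.4   2.2  71.1  83.1]
   [0.522 0.08  0.3  ] [ -2.   9. -15. 107.   3.  65.  82.] err 0.01 dmax 0.4
   [0.52 0.05 0.35] [ -0.   6. -14. 103.   2.  71.  87.] err 0.02 dmax 0.4
   [ 0.54 -0.1   0.35] [-19.  28. -11. 111.  64. 105. -55.] err 0.02 dmax 11.9
   [ 0.571 -0.338  0.33 ] [ -3.  28.  -2. 113.  81.  86. -52.] err 0.02 dmax 1.3
   [ 0.571 -0.338  0.14 ] [ -2.  47.  -2. 114.  83.  84. -71.] err 0.02 dmax 1.4
rotvec R->Rf [-0.987 -1.207 -1.435]
```

apply_moves(rows=[{"dp": [0.1,-0.9,0],"delta_rot": [-0.049,-0.06,-0.072],"fingers": 1},{"dp": [0.2,-1.8,0],"delta_rot": [-0.099,-0.121,-0.144],"fingers": 1},{"dp": [0.3,-2.7,0],"delta_rot": [-0.148,-0.181,-0.215],"fingers": 1},{"dp": [0.4,-3.6,0],"delta_rot": [-0.198,-0.242,-0.287],"fingers": 1},{"dp": [0.5,-4.5,0],"delta_rot": [-0.247,-0.302,-0.359],"fingers": 1}])

```text
t: 29.1
position: [0.5278, 0.0362, 0.3518]
tool_rot: [[0.946, 0.249, 0.208], [-0.13, -0.298, 0.946], [0.298, -0.922, -0.249]]
ft_force: [0.0, -0.2, -0.1]
grip_width: 0.188
```

apply_moves(rows=[{"dp": [0.1,-0.9,0],"delta_rot": [-0.049,-0.06,-0.072],"fingers": 1},{"dp": [0.2,-1.8,0],"delta_rot": [-0.099,-0.121,-0.144],"fingers": 1},{"dp": [0.3,-2.7,0],"delta_rot": [-0.148,-0.181,-0.215],"fingers": 1},{"dp": [0.4,-3.6,0],"delta_rot": [-0.198,-0.242,-0.287],"fingers": 1},{"dp": [0.5,-4.5,0],"delta_rot": [-0.247,-0.302,-0.359],"fingers": 1}])

```text
t: 29.52
position: [0.5328, -0.0086, 0.3518]
tool_rot: [[0.722, 0.335, 0.606], [-0.322, -0.612, 0.722], [0.613, -0.716, -0.334]]
ft_force: [-0.5, 0.4, -1.0]
grip_width: 0.188
```

apply_moves(rows=[{"dp": [0.1,-0.9,0],"delta_rot": [-0.049,-0.06,-0.072],"fingers": 1},{"dp": [0.2,-1.8,0],"delta_rot": [-0.099,-0.121,-0.144],"fingers": 1},{"dp": [0.3,-2.7,0],"delta_rot": [-0.148,-0.181,-0.215],"fingers": 1},{"dp": [0.4,-3.6,0],"delta_rot": [-0.198,-0.242,-0.287],"fingers": 1},{"dp": [0.5,-4.5,0],"delta_rot": [-0.247,-0.302,-0.359],"fingers": 1}])

```text
t: 29.93
position: [0.5377, -0.0533, 0.3513]
tool_rot: [[0.373, 0.242, 0.896], [-0.337, -0.864, 0.374], [0.865, -0.441, -0.24]]
ft_force: [0.6, -0.4, -0.6]
grip_width: 0.189
```

apply_moves(rows=[{"dp": [0.1,-0.9,0],"delta_rot": [-0.049,-0.06,-0.072],"fingers": 1},{"dp": [0.2,-1.8,0],"delta_rot": [-0.099,-0.121,-0.144],"fingers": 1},{"dp": [0.3,-2.7,0],"delta_rot": [-0.148,-0.181,-0.215],"fingers": 1},{"dp": [0.4,-3.6,0],"delta_rot": [-0.198,-0.242,-0.287],"fingers": 1},{"dp": [0.5,-4.5,0],"delta_rot": [-0.247,-0.302,-0.359],"fingers": 1}])

```text
t: 30.35
position: [0.5428, -0.0982, 0.3509]
tool_rot: [[-0.006, -0.004, 1.0], [-0.171, -0.985, -0.005], [0.985, -0.171, 0.005]]
ft_force: [0.2, 0.6, -0.0]
grip_width: 0.186
```

apply_moves(rows=[{"dp": [0.4,-3.5,0],"delta_rot": [0,0,0],"fingers": 1},{"dp": [0.8,-7,0],"delta_rot": [0,0,0],"fingers": 1},{"dp": [1.3,-10.5,0],"delta_rot": [0,0,0],"fingers": 1},{"dp": [1.7,-14,0],"delta_rot": [0,0,0],"fingers": 1},{"dp": [2.2,-17.5,0],"delta_rot": [0,0,0],"fingers": 1}])

```text
t: 30.77
position: [0.5648, -0.2749, 0.3511]
tool_rot: [[-0.003, -0.002, 1.0], [-0.174, -0.985, -0.003], [0.985, -0.174, 0.002]]
ft_force: [2.5, 0.4, -0.5]
grip_width: 0.189
```

apply_moves(rows=[{"dp": [0.4,-3,0],"delta_rot": [0,0,0],"fingers": 1},{"dp": [0.8,-6.2,0],"delta_rot": [0,0,0],"fingers": 1},{"dp": [0.8,-6.2,-3],"delta_rot": [0,0,0],"fingers": 1},{"dp": [0.8,-6.2,-6],"delta_rot": [0,0,0],"fingers": 1},{"dp": [0.8,-6.2,-9],"delta_rot": [0,0,0],"fingers": 1}])

```text
t: 31.18
position: [0.5726, -0.3361, 0.2605]
tool_rot: [[-0.005, -0.003, 1.0], [-0.174, -0.985, -0.004], [0.985, -0.174, 0.005]]
ft_force: [0.6, 0.3, -1.8]
grip_width: 0.187
```

```bash
cat > up.py <<'E'
from br import *
def up(name,d,col,z0=.02):
    P=cloud(d);hsv=cv2.cvtColor(d['image'],cv2.COLOR_RGB2HSV);H,S=hsv[...,0].astype(int),hsv[...,1]
    m=box(P,.5,.66,-.5,-.15,z0,.45)&dict(red=((H<6)|(H>174))&(S>150),green=(H>60)&(H<98)&(S>90),blue=(H>100)&(H<130)&(S>110))[col]
    if m.sum()>10:
        q=P[m]; z=q[:,2]; lo=q[z<np.percentile(z,20)].mean(0);hi=q[z>np.percentile(z,80)].mean(0)
        print(name,col,m.sum(),lo.round(3),hi.round(3),'lean %.0f'%np.degrees(np.arccos((hi-lo)[2]/np.linalg.norm(hi-lo))),'z',z.min().round(3),z.max().round(3))
    else: print(name,col,m.sum())
def report(cols=('blue','green','red')):
    s=log(); print(s['t'],s['position'],s['joint_pos'].round(1),s['grip_width'])
    for n in('scene','side'):
        d=cam(n)
        for c in cols: up(n,d,c)
        save(d,n+'_r.png')
E
python3 -c "
from up import *
report()"
```

```text
31.1833 [ 0.57260725 -0.33606339  0.26049567] [ -4.   34.7  -0.7 114.2  81.   84.2 -59.2] 0.18671152781770411
scene blue 166 [ 0.569 -0.392  0.051] [ 0.573 -0.418  0.132] lean 18 z 0.032 0.146
scene green 87 [ 0.581 -0.331  0.155] [ 0.579 -0.341  0.223] lean 8 z 0.144 0.262
scene red 0
side blue 29 [ 0.557 -0.405  0.085] [ 0.604 -0.29   0.247] lean 38 z 0.067 0.28
side green 0
side red 0
```

Green held upright above compartment −30. Lower to TCP z≈0.141 and release.

apply_moves(rows=[{"dp": [-0.1,-0.1,-3],"delta_rot": [0,0,0],"fingers": 1},{"dp": [-0.1,-0.1,-6],"delta_rot": [0,0,0],"fingers": 1},{"dp": [-0.1,-0.1,-9],"delta_rot": [0,0,0],"fingers": 1},{"dp": [-0.1,-0.1,-11],"delta_rot": [0,0,0],"fingers": 1},{"dp": [-0.1,-0.1,-12],"delta_rot": [0,0,0],"fingers": 1}])

```text
t: 31.7
position: [0.5724, -0.3361, 0.1398]
tool_rot: [[-0.001, -0.002, 1.0], [-0.173, -0.985, -0.002], [0.985, -0.173, 0.001]]
ft_force: [-0.4, 0.2, -0.2]
grip_width: 0.185
```

apply_moves(rows=[{"dp": [0,0,0],"delta_rot": [0,0,0],"fingers": 0.3},{"dp": [0,0,0],"delta_rot": [0,0,0],"fingers": 0},{"dp": [0,0,0],"delta_rot": [0,0,0],"fingers": 0},{"dp": [0,0,0],"delta_rot": [0,0,0],"fingers": 0},{"dp": [0,1,0.2],"delta_rot": [0,0,0],"fingers": 0}])

```text
t: 32.12
position: [0.5715, -0.3278, 0.1438]
tool_rot: [[-0.004, -0.004, 1.0], [-0.172, -0.985, -0.004], [0.985, -0.172, 0.003]]
ft_force: [-0.9, 0.1, 0.3]
grip_width: 0.5
```

apply_moves(rows=[{"dp": [0,2,0.5],"delta_rot": [0,0,0],"fingers": 0},{"dp": [0,5,1.5],"delta_rot": [0,0,0],"fingers": 0},{"dp": [0,8,4],"delta_rot": [0,0,0],"fingers": 0},{"dp": [0,11,7],"delta_rot": [0,0,0],"fingers": 0},{"dp": [0,13,10],"delta_rot": [0,0,0],"fingers": 0}])

```text
t: 32.53
position: [0.572, -0.1927, 0.2434]
tool_rot: [[-0.0, 0.0, 1.0], [-0.175, -0.985, 0.0], [0.985, -0.175, 0.001]]
ft_force: [1.3, -0.1, -0.0]
grip_width: 0.5
```

```bash
python3 -c "
from up import *
report()
d=cam('side');brushes(d,cloud(d))"; python3 back.py 10.3 "[.511,.4235]"
```

```text
32.5333 [ 0.57202292 -0.19272265  0.24340846] [-13.5  37.1  -6.5 112.5  70.8  93.7 -62.4] 0.4995191478303928
scene blue 166 [ 0.569 -0.393  0.05 ] [ 0.573 -0.418  0.132] lean 18 z 0.029 0.145
scene green 161 [ 0.577 -0.329  0.053] [ 0.575 -0.367  0.124] lean 28 z 0.034 0.137
scene red 0
side blue 3
side green 0
side red 0
red 169 handle len 142 w 24 foot [388.4 397.3] dir deg 11.3 grip [511.  421.7] z [0.0134 0.0215 0.025 ]
   [ 0.54 -0.1   0.35] [-20.  27. -10. 111.  64. 104. -56.] err 0.08 dmax 0.8
   [0.52 0.05 0.35] [ -0.   6. -14. 103.   2.  71.  86.] err 0.08 dmax 11.9
   [0.511 0.424 0.3  ] [-28.  23. -24.  89.  10.  70.  47.] err 0.08 dmax 2.9
   [0.511 0.424 0.025] [-31.  39. -20. 101.  18.  43.  41.] err 0.08 dmax 1.9
rotvec [0.994 1.202 1.432]
```

apply_moves(rows=[{"dp": [-0.6,2,2.5],"delta_rot": [0,0,0],"fingers": 0},{"dp": [-1.2,4,5],"delta_rot": [0,0,0],"fingers": 0},{"dp": [-1.9,6,7.5],"delta_rot": [0,0,0],"fingers": 0},{"dp": [-2.6,8,9.5],"delta_rot": [0,0,0],"fingers": 0},{"dp": [-3.2,9.3,10.9],"delta_rot": [0,0,0],"fingers": 0}])

```text
t: 33.1
position: [0.5394, -0.1019, 0.3528]
tool_rot: [[-0.003, -0.001, 1.0], [-0.174, -0.985, -0.002], [0.985, -0.174, 0.002]]
ft_force: [0.8, 0.2, -0.6]
grip_width: 0.496
```

apply_moves(rows=[{"dp": [-0.1,0.8,0],"delta_rot": [0.05,0.06,0.072],"fingers": 0},{"dp": [-0.2,1.6,0],"delta_rot": [0.099,0.12,0.143],"fingers": 0},{"dp": [-0.3,2.4,0],"delta_rot": [0.149,0.18,0.215],"fingers": 0},{"dp": [-0.4,3.2,0],"delta_rot": [0.199,0.24,0.286],"fingers": 0},{"dp": [-0.5,4,0],"delta_rot": [0.2485,0.3005,0.358],"fingers": 0}])

```text
t: 33.52
position: [0.5345, -0.063, 0.3509]
tool_rot: [[0.381, 0.243, 0.892], [-0.339, -0.861, 0.38], [0.86, -0.447, -0.245]]
ft_force: [0.1, -0.8, -0.2]
grip_width: 0.499
```

apply_moves(rows=[{"dp": [-0.1,0.8,0],"delta_rot": [0.05,0.06,0.072],"fingers": 0},{"dp": [-0.2,1.6,0],"delta_rot": [0.099,0.12,0.143],"fingers": 0},{"dp": [-0.3,2.4,0],"delta_rot": [0.149,0.18,0.215],"fingers": 0},{"dp": [-0.4,3.2,0],"delta_rot": [0.199,0.24,0.286],"fingers": 0},{"dp": [-0.5,4,0],"delta_rot": [0.2485,0.3005,0.358],"fingers": 0}])

```text
t: 33.93
position: [0.5294, -0.0232, 0.3512]
tool_rot: [[0.727, 0.332, 0.601], [-0.324, -0.606, 0.727], [0.606, -0.723, -0.333]]
ft_force: [-0.1, -0.6, -0.8]
grip_width: 0.503
```

apply_moves(rows=[{"dp": [-0.1,0.8,0],"delta_rot": [0.05,0.06,0.072],"fingers": 0},{"dp": [-0.2,1.6,0],"delta_rot": [0.099,0.12,0.143],"fingers": 0},{"dp": [-0.3,2.4,0],"delta_rot": [0.149,0.18,0.215],"fingers": 0},{"dp": [-0.4,3.2,0],"delta_rot": [0.199,0.24,0.286],"fingers": 0},{"dp": [-0.5,4,0],"delta_rot": [0.2485,0.3005,0.358],"fingers": 0}])

```text
t: 34.35
position: [0.5245, 0.0167, 0.3515]
tool_rot: [[0.948, 0.243, 0.206], [-0.131, -0.29, 0.948], [0.291, -0.925, -0.243]]
ft_force: [0.1, -0.5, -0.5]
grip_width: 0.503
```

apply_moves(rows=[{"dp": [-0.1,0.8,0],"delta_rot": [0.05,0.06,0.072],"fingers": 0},{"dp": [-0.2,1.6,0],"delta_rot": [0.099,0.12,0.143],"fingers": 0},{"dp": [-0.3,2.4,0],"delta_rot": [0.149,0.18,0.215],"fingers": 0},{"dp": [-0.4,3.2,0],"delta_rot": [0.199,0.24,0.286],"fingers": 0},{"dp": [-0.5,4,0],"delta_rot": [0.2485,0.3005,0.358],"fingers": 0}])

```text
t: 34.77
position: [0.5196, 0.0565, 0.3514]
tool_rot: [[0.983, 0.0, -0.186], [0.186, -0.0, 0.983], [0.0, -1.0, -0.0]]
ft_force: [-0.5, 1.0, -0.8]
grip_width: 0.499
```

apply_moves(rows=[{"dp": [0,4,-0.5],"delta_rot": [0,0,0],"fingers": 0},{"dp": [0,8,-1],"delta_rot": [0,0,0],"fingers": 0},{"dp": [-0.2,12,-2],"delta_rot": [0,0,0],"fingers": 0},{"dp": [-0.3,16,-3],"delta_rot": [0,0,0],"fingers": 0},{"dp": [-0.5,20,-4],"delta_rot": [0,0,0],"fingers": 0}])

```text
t: 35.18
position: [0.5145, 0.2578, 0.3104]
tool_rot: [[0.983, 0.002, -0.182], [0.182, -0.004, 0.983], [0.001, -1.0, -0.004]]
ft_force: [0.9, 0.8, -0.1]
grip_width: 0.498
```

apply_moves(rows=[{"dp": [0,4,-1],"delta_rot": [0,0,0],"fingers": 0},{"dp": [0,8,-2],"delta_rot": [0,0,0],"fingers": 0},{"dp": [-0.2,12,-4],"delta_rot": [0,0,0],"fingers": 0},{"dp": [-0.3,15,-6.5],"delta_rot": [0,0,0],"fingers": 0},{"dp": [-0.5,16,-10],"delta_rot": [0,0,0],"fingers": 0}])

```text
t: 35.6
position: [0.5088, 0.4221, 0.2113]
tool_rot: [[0.982, 0.003, -0.186], [0.186, -0.0, 0.982], [0.003, -1.0, -0.001]]
ft_force: [0.5, -0.3, -0.8]
grip_width: 0.503
```

Run:
```python
from br import *
s=log(); print(s['t'],s['position'],s['joint_pos'].round(1),s['tool_rot'].round(3).tolist())
d=cam('wrist');brushes(d,cloud(d))
```

```text
35.6 [0.50875158 0.42208903 0.21127828] [-28.1  26.6 -23.3  94.8  11.9  60.9  45.7] [[0.982, 0.003, -0.186], [0.186, -0.0, 0.982], [0.003, -1.0, -0.001]]
red 1897 handle len 143 w 17 foot [389.4 402.6] dir deg 10.2 grip [512.4 424.7] z [0.0181 0.0208 0.0222]
```

apply_moves(rows=[{"dp": [0.2,0.5,-4],"delta_rot": [0,0,0],"fingers": 0},{"dp": [0.2,0.5,-8],"delta_rot": [0,0,0],"fingers": 0},{"dp": [0.2,0.5,-12],"delta_rot": [0,0,0],"fingers": 0},{"dp": [0.2,0.5,-16],"delta_rot": [0,0,0],"fingers": 0},{"dp": [0.2,0.5,-16],"delta_rot": [0,0,0],"fingers": 0}])

```text
t: 36.07
position: [0.5088, 0.4175, 0.0435]
tool_rot: [[0.983, -0.006, -0.183], [0.182, -0.012, 0.983], [-0.008, -1.0, -0.01]]
ft_force: [-1.5, -1.3, -0.6]
grip_width: 0.502
```

Run:
```python
from br import *
s=log(); print(s['t'],s['position'],s['joint_pos'].round(1),s['tool_rot'].round(3).tolist())
d=cam('wrist');brushes(d,cloud(d))
```

```text
36.0667 [0.50876894 0.41753618 0.04348543] [-30.4  37.6 -20.1 100.6  17.4  45.6  41.4] [[0.983, -0.006, -0.183], [0.182, -0.012, 0.983], [-0.008, -1.0, -0.01]]
red 7727 handle len 145 w 18 foot [388.2 402.4] dir deg 10.3 grip [511.2 424.7] z [0.0181 0.0208 0.022 ]
green 1 handle len 0 w 0 foot [nan nan] dir deg nan grip [nan nan] z [0.0392 0.0392 0.0392]
blue 1 handle len 0 w 0 foot [nan nan] dir deg nan grip [nan nan] z [0.0375 0.0375 0.0375]br.py:12: RuntimeWarning: invalid value encountered in divide
  e=e/np.linalg.norm(e); e=e*np.sign(e[0]); c0=np.array(r[0]); Lh=max(r[1])
```

apply_moves(rows=[{"dp": [0.1,0.6,0],"delta_rot": [0,0,0],"fingers": 0},{"dp": [0.1,0.6,0],"delta_rot": [0,0,0],"fingers": 0},{"dp": [0.1,0.6,0],"delta_rot": [0,0,0],"fingers": 0}])

```text
t: 36.37
position: [0.5141, 0.4291, 0.0542]
tool_rot: [[0.983, 0.006, -0.183], [0.183, -0.001, 0.983], [0.005, -1.0, -0.002]]
ft_force: [-0.0, -0.9, -0.2]
grip_width: 0.497
```

apply_moves(rows=[{"dp": [-0.1,-0.2,-1.3],"delta_rot": [0,0,0],"fingers": 0},{"dp": [-0.1,-0.3,-2.3],"delta_rot": [0,0,0],"fingers": 0},{"dp": [-0.1,-0.3,-2.6],"delta_rot": [0,0,0],"fingers": 0.3},{"dp": [-0.1,-0.3,-2.6],"delta_rot": [0,0,0],"fingers": 1},{"dp": [-0.1,-0.3,-2.6],"delta_rot": [0,0,0],"fingers": 1}])

```text
t: 36.78
position: [0.5119, 0.4245, 0.0251]
tool_rot: [[0.983, 0.002, -0.183], [0.183, -0.004, 0.983], [0.001, -1.0, -0.005]]
ft_force: [-0.0, 0.4, -0.9]
grip_width: 0.187
```

apply_moves(rows=[{"dp": [0,0,0],"delta_rot": [0,0,0],"fingers": 1},{"dp": [0,0,0],"delta_rot": [0,0,0],"fingers": 1},{"dp": [0,0,0],"delta_rot": [0,0,0],"fingers": 1},{"dp": [0,0,1],"delta_rot": [0,0,0],"fingers": 1},{"dp": [0,0,3],"delta_rot": [0,0,0],"fingers": 1}])

```text
t: 37.2
position: [0.511, 0.4237, 0.0541]
tool_rot: [[0.983, -0.0, -0.183], [0.183, -0.006, 0.983], [-0.001, -1.0, -0.006]]
ft_force: [-0.5, -0.2, -0.1]
grip_width: 0.187
```

apply_moves(rows=[{"dp": [0,0,4],"delta_rot": [0,0,0],"fingers": 1},{"dp": [0,0,8],"delta_rot": [0,0,0],"fingers": 1},{"dp": [0,-2,11],"delta_rot": [0,0,0],"fingers": 1},{"dp": [0,-5,13.5],"delta_rot": [0,0,0],"fingers": 1},{"dp": [0,-8.5,15.5],"delta_rot": [0,0,0],"fingers": 1}])

```text
t: 37.62
position: [0.5116, 0.3406, 0.2135]
tool_rot: [[0.983, 0.005, -0.186], [0.186, -0.001, 0.983], [0.004, -1.0, -0.002]]
ft_force: [1.0, 0.0, -0.8]
grip_width: 0.188
```

apply_moves(rows=[{"dp": [0.1,-3.5,2],"delta_rot": [0,0,0],"fingers": 1},{"dp": [0.3,-7,4],"delta_rot": [0,0,0],"fingers": 1},{"dp": [0.5,-10.5,6],"delta_rot": [0,0,0],"fingers": 1},{"dp": [0.7,-14,8],"delta_rot": [0,0,0],"fingers": 1},{"dp": [0.9,-17.5,10],"delta_rot": [0,0,0],"fingers": 1}])

```text
t: 38.03
position: [0.5205, 0.163, 0.3123]
tool_rot: [[0.983, 0.004, -0.183], [0.183, -0.003, 0.983], [0.003, -1.0, -0.004]]
ft_force: [1.7, 0.1, 0.1]
grip_width: 0.19
```

apply_moves(rows=[{"dp": [0,-3,1.5],"delta_rot": [0,0,0],"fingers": 1},{"dp": [0.1,-6,3],"delta_rot": [0,0,0],"fingers": 1},{"dp": [0.2,-8,4],"delta_rot": [0,0,0],"fingers": 1},{"dp": [0.2,-8.5,4.4],"delta_rot": [0,0,0],"fingers": 1},{"dp": [0.2,-8.5,4.4],"delta_rot": [0,0,0],"fingers": 1}])

```text
t: 38.45
position: [0.5232, 0.0782, 0.3561]
tool_rot: [[0.984, 0.005, -0.18], [0.18, -0.004, 0.984], [0.004, -1.0, -0.005]]
ft_force: [0.2, 0.6, -0.4]
grip_width: 0.186
```

```bash
python3 sim2.py "[.577,-.277,.14]"
```

```text
38.45 [0.5232 0.0782 0.3561] [0.5232 0.0782 0.3561] 0.18580862695764808 [  0.2   6.7 -17.3 101.9   2.4  71.5  82.6]
   [0.523 0.078 0.3  ] [ -0.   9. -17. 106.   3.  65.  82.] err 0.01 dmax 0.4
   [0.52 0.05 0.35] [  2.   6. -16. 103.   2.  71.  86.] err 0.01 dmax 0.4
   [ 0.54 -0.1   0.35] [-18.  28. -13. 111.  65. 105. -56.] err 0.02 dmax 11.9
   [ 0.577 -0.277  0.33 ] [ -5.  29.  -6. 112.  77.  91. -52.] err 0.02 dmax 0.9
   [ 0.577 -0.277  0.14 ] [ -5.  47.  -6. 113.  79.  88. -71.] err 0.02 dmax 1.4
rotvec R->Rf [-0.993 -1.198 -1.428]
```

apply_moves(rows=[{"dp": [0.1,-0.9,0],"delta_rot": [-0.05,-0.06,-0.071],"fingers": 1},{"dp": [0.2,-1.8,0],"delta_rot": [-0.099,-0.12,-0.143],"fingers": 1},{"dp": [0.3,-2.7,0],"delta_rot": [-0.149,-0.18,-0.214],"fingers": 1},{"dp": [0.4,-3.6,0],"delta_rot": [-0.198,-0.24,-0.286],"fingers": 1},{"dp": [0.45,-4.5,0],"delta_rot": [-0.248,-0.2995,-0.357],"fingers": 1}])

```text
t: 38.87
position: [0.5273, 0.036, 0.3544]
tool_rot: [[0.946, 0.247, 0.21], [-0.133, -0.294, 0.946], [0.296, -0.923, -0.246]]
ft_force: [-0.2, -0.2, -0.8]
grip_width: 0.187
```

apply_moves(rows=[{"dp": [0.1,-0.9,0],"delta_rot": [-0.05,-0.06,-0.071],"fingers": 1},{"dp": [0.2,-1.8,0],"delta_rot": [-0.099,-0.12,-0.143],"fingers": 1},{"dp": [0.3,-2.7,0],"delta_rot": [-0.149,-0.18,-0.214],"fingers": 1},{"dp": [0.4,-3.6,0],"delta_rot": [-0.198,-0.24,-0.286],"fingers": 1},{"dp": [0.45,-4.5,0],"delta_rot": [-0.248,-0.2995,-0.357],"fingers": 1}])

```text
t: 39.28
position: [0.5319, -0.0088, 0.3545]
tool_rot: [[0.723, 0.335, 0.604], [-0.324, -0.608, 0.725], [0.61, -0.72, -0.331]]
ft_force: [-0.0, -1.2, -0.4]
grip_width: 0.184
```

apply_moves(rows=[{"dp": [0.1,-0.9,0],"delta_rot": [-0.05,-0.06,-0.071],"fingers": 1},{"dp": [0.2,-1.8,0],"delta_rot": [-0.099,-0.12,-0.143],"fingers": 1},{"dp": [0.3,-2.7,0],"delta_rot": [-0.149,-0.18,-0.214],"fingers": 1},{"dp": [0.4,-3.6,0],"delta_rot": [-0.198,-0.24,-0.286],"fingers": 1},{"dp": [0.45,-4.5,0],"delta_rot": [-0.248,-0.2995,-0.357],"fingers": 1}])

```text
t: 39.7
position: [0.5366, -0.0536, 0.3541]
tool_rot: [[0.377, 0.245, 0.893], [-0.339, -0.861, 0.379], [0.862, -0.445, -0.241]]
ft_force: [-0.5, 0.2, 0.2]
grip_width: 0.186
```

apply_moves(rows=[{"dp": [0.1,-0.9,0],"delta_rot": [-0.05,-0.06,-0.071],"fingers": 1},{"dp": [0.2,-1.8,0],"delta_rot": [-0.099,-0.12,-0.143],"fingers": 1},{"dp": [0.3,-2.7,0],"delta_rot": [-0.149,-0.18,-0.214],"fingers": 1},{"dp": [0.4,-3.6,0],"delta_rot": [-0.198,-0.24,-0.286],"fingers": 1},{"dp": [0.45,-4.5,0],"delta_rot": [-0.248,-0.2995,-0.357],"fingers": 1}])

```text
t: 40.12
position: [0.5413, -0.0986, 0.3535]
tool_rot: [[0.0, 0.002, 1.0], [-0.174, -0.985, 0.002], [0.985, -0.174, 0.0]]
ft_force: [-0.1, -1.1, -1.0]
grip_width: 0.19
```

apply_moves(rows=[{"dp": [0.8,-4,0],"delta_rot": [0,0,0],"fingers": 1},{"dp": [1.6,-8,0],"delta_rot": [0,0,0],"fingers": 1},{"dp": [2.4,-12,0],"delta_rot": [0,0,0],"fingers": 1},{"dp": [3.2,-15.5,-1],"delta_rot": [0,0,0],"fingers": 1},{"dp": [3.6,-17.5,-4],"delta_rot": [0,0,0],"fingers": 1}])

```text
t: 40.53
position: [0.5778, -0.2779, 0.3168]
tool_rot: [[-0.004, 0.001, 1.0], [-0.176, -0.984, 0.0], [0.984, -0.176, 0.004]]
ft_force: [-0.1, -0.9, 0.7]
grip_width: 0.19
```

apply_moves(rows=[{"dp": [0,0,-3],"delta_rot": [0,0,0],"fingers": 1},{"dp": [0,0,-5.5],"delta_rot": [0,0,0],"fingers": 1},{"dp": [0,0,-5.5],"delta_rot": [0,0,0],"fingers": 1},{"dp": [0,0,-5.5],"delta_rot": [0,0,0],"fingers": 1}])

```text
t: 40.87
position: [0.5774, -0.274, 0.2583]
tool_rot: [[0.005, 0.003, 1.0], [-0.177, -0.984, 0.003], [0.984, -0.177, -0.005]]
ft_force: [0.5, 0.0, -0.6]
grip_width: 0.193
```

```bash
python3 -c "
from up import *
report()"
```

```text
40.8667 [ 0.57743369 -0.27401858  0.25827905] [ -6.4  35.2  -5.4 113.4  77.3  89.4 -59.4] 0.19330564390753904
scene blue 166 [ 0.57  -0.393  0.051] [ 0.572 -0.418  0.132] lean 17 z 0.03 0.145
scene green 163 [ 0.577 -0.329  0.052] [ 0.575 -0.367  0.124] lean 28 z 0.027 0.133
scene red 128 [ 0.584 -0.269  0.153] [ 0.584 -0.287  0.234] lean 12 z 0.138 0.266
side blue 13 [ 0.557 -0.402  0.075] [ 0.569 -0.434  0.141] lean 27 z 0.067 0.142
side green 0
side red 308 [ 0.575 -0.275  0.158] [ 0.576 -0.295  0.263] lean 11 z 0.139 0.275
```

apply_moves(rows=[{"dp": [-0.1,-0.3,-3],"delta_rot": [0,0,0],"fingers": 1},{"dp": [-0.1,-0.3,-6],"delta_rot": [0,0,0],"fingers": 1},{"dp": [-0.1,-0.3,-9],"delta_rot": [0,0,0],"fingers": 1},{"dp": [-0.1,-0.3,-11],"delta_rot": [0,0,0],"fingers": 1},{"dp": [-0.1,-0.3,-11.8],"delta_rot": [0,0,0],"fingers": 1}])

```text
t: 41.38
position: [0.5763, -0.2776, 0.1401]
tool_rot: [[0.003, 0.002, 1.0], [-0.177, -0.984, 0.002], [0.984, -0.177, -0.003]]
ft_force: [-0.6, 0.3, -1.5]
grip_width: 0.189
```

apply_moves(rows=[{"dp": [0,0,0],"delta_rot": [0,0,0],"fingers": 0.3},{"dp": [0,0,0],"delta_rot": [0,0,0],"fingers": 0},{"dp": [0,0,0],"delta_rot": [0,0,0],"fingers": 0},{"dp": [0,0,0],"delta_rot": [0,0,0],"fingers": 0},{"dp": [0,1,0.2],"delta_rot": [0,0,0],"fingers": 0}])

```text
t: 41.8
position: [0.5756, -0.2698, 0.1447]
tool_rot: [[0.001, -0.001, 1.0], [-0.175, -0.985, -0.001], [0.985, -0.175, -0.001]]
ft_force: [-0.0, -1.4, 0.5]
grip_width: 0.502
```

apply_moves(rows=[{"dp": [0,2,0.5],"delta_rot": [0,0,0],"fingers": 0},{"dp": [0,5,1.5],"delta_rot": [0,0,0],"fingers": 0},{"dp": [0,8,4],"delta_rot": [0,0,0],"fingers": 0},{"dp": [0,11,7],"delta_rot": [0,0,0],"fingers": 0},{"dp": [0,13,10],"delta_rot": [0,0,0],"fingers": 0}])

```text
t: 42.22
position: [0.5759, -0.1347, 0.2444]
tool_rot: [[0.004, 0.003, 1.0], [-0.178, -0.984, 0.004], [0.984, -0.178, -0.003]]
ft_force: [1.8, -0.1, 0.1]
grip_width: 0.498
```

apply_moves(rows=[{"dp": [-0.6,2,2.5],"delta_rot": [0,0,0],"fingers": 0},{"dp": [-1.2,4,5],"delta_rot": [0,0,0],"fingers": 0},{"dp": [-1.9,6,7.5],"delta_rot": [0,0,0],"fingers": 0},{"dp": [-2.6,8,9.5],"delta_rot": [0,0,0],"fingers": 0},{"dp": [-3.2,9,10.5],"delta_rot": [0,0,0],"fingers": 0}])

```text
t: 42.63
position: [0.5436, -0.0453, 0.3511]
tool_rot: [[0.0, 0.004, 1.0], [-0.179, -0.984, 0.004], [0.984, -0.179, 0.001]]
ft_force: [0.7, 1.3, -0.3]
grip_width: 0.501
```

```bash
python3 -c "
from up import *
report()
d=cam('side');P=cloud(d)
rect('rib',P,box(P,.33,.5,-.36,-.17,.055,.08));rect('base',P,box(P,.33,.5,-.36,-.17,.018,.032))
a=cam('scene')
for l in('chip1','jar','tape','mug'):
  for n,x in(('sc',a),('si',d)): print(l,n,[(np.round(r['centre'],3).tolist(),round(r['p'],2)) for r in place_of(l,x)][:6])
i=[cv2.imread('pics/scene_r.png')[130:380,80:400],cv2.imread('pics/side_r.png')[100:350,140:460]]
cv2.imwrite('pics/fin.png',cv2.resize(np.hstack(i),None,fx=1.25,fy=1.25,interpolation=cv2.INTER_CUBIC))
"
```

```text
42.6333 [ 0.54361497 -0.04528544  0.35113812] [-21.9  29.4 -14.  107.6  61.5 108.7 -56.3] 0.5010334515163775
scene blue 167 [ 0.57  -0.393  0.051] [ 0.573 -0.418  0.132] lean 17 z 0.03 0.148
scene green 162 [ 0.577 -0.331  0.053] [ 0.575 -0.367  0.124] lean 27 z 0.035 0.135
scene red 185 [ 0.582 -0.27   0.047] [ 0.58  -0.308  0.126] lean 26 z 0.026 0.14
side blue 3
side green 0
side red 62 [ 0.568 -0.279  0.064] [ 0.572 -0.321  0.128] lean 33 z 0.032 0.133
rib 307 c [ 420.4 -265.9] size [70.9 25.3] ang 84.2 z [0.0571 0.0668 0.07  ]
base 422 c [ 421.3 -264.6] size [92.8 49.9] ang 83.6 z [0.0194 0.0269 0.0306]
chip1 sc [([0.419, -0.26, -0.003], 0.73), ([0.651, 0.039, 0.013], 0.64), ([0.643, -0.04, 0.008], 0.63), ([0.62, -0.098, 0.013], 0.63), ([0.635, -0.094, 0.015], 0.55), ([0.626, -0.035, 0.018], 0.53)]
chip1 si [([0.637, -0.093, 0.018], 0.66), ([0.643, -0.04, 0.012], 0.62), ([0.625, -0.096, 0.012], 0.56), ([0.65, 0.039, 0.016], 0.46), ([0.634, 0.039, 0.013], 0.38), ([0.624, -0.032, 0.014], 0.38)]
jar sc [([0.742, 0.273, 0.0], 0.85)]
jar si [([0.737, 0.272, 0.003], 0.92), ([0.42, -0.262, 0.005], 0.47)]
tape sc [([0.755, -0.195, 0.0], 0.83), ([0.557, -0.022, 0.003], 0.48)]
tape si [([0.755, -0.2, -0.001], 0.63)]
mug sc [([0.44, -0.45, 0.003], 0.75), ([0.557, -0.026, 0.0], 0.39)]
mug si [([0.444, -0.456, 0.003], 0.56)]
```

View pics/fin.png

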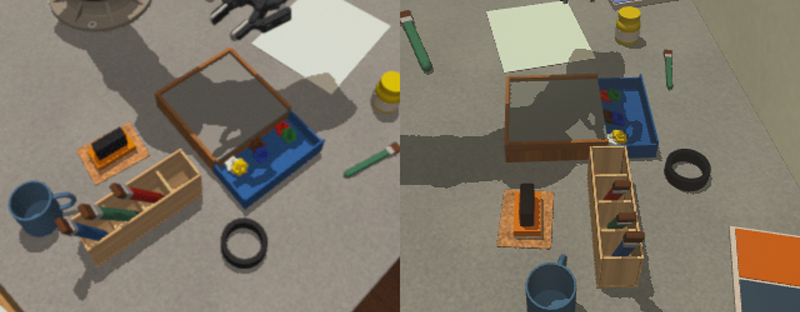

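```bash
python3 -c "
from h import *
print(state()['joint_vel'].round(2)); print(job_done())"
```

```text
[-0.14 -0.15 -0.1  -0.16 -0.1   0.04  0.04]
the job is handed in; nothing more can be done
None
```

I wiped all six chips into the catch tray in three passes and stood the scraper back on its mat. I then stood the three brushes present (blue, green and red) in separate caddy compartments and handed the job in at about 43 s of robot time. No brown brush was found. The green brush I used was the middle-sized one on the board, with its handle measuring 143 mm against 147 mm nominal.

Last checks before handing in:

- **Chips:** all six lie inside the tray at x 0.62–0.65 m, z 0.01–0.02 m.
- **Scraper:** upright and let go, about 3 mm from the mat centre.
- **Brushes:** bristles up, leaning about 17° (blue), 27° (green) and 26–33° (red), within the 40° (0.7 rad) limit. I worked out that the handle ends are about 8 mm above the caddy's underside from how high the handles reach; I could not see them directly.
- **Bystanders:** the jar, tape and mug are where they started, within the measuring error of about 4 mm.
- **Robot:** clear of everything, open and almost still.

No check failed. The side camera could not see the blue and green brushes well enough to measure them, so their leans come from the scene camera only. The two cameras disagreed on red, at 26° and 33°.

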